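Swap the odd vial in a slanted sample rack

TASK

One of the four vials in the slanted rack under the lamp tube is of the wrong kind. Take it out and lay it down in the empty place of the flat stock stand, then take the one vial from the stock that matches the three right ones and lay it in the freed slot, stopper end up and its foot down against the stop, as the others lie. Lay both vials down without dropping them, and leave everything else where it is.

Things in the scene. Friction and masses are not known exactly. Their poses are not given: they have to be found in the camera images.
- rack: slanted kit rack, fixed, 300 mm wide, four slots side by side 60 mm apart along its y. The vials lie in its x-z plane, rising 35 degrees above level towards its +x, foot against a stop plate at the low -x end, so grip them square to the barrel with the tool leaning 35 degrees from vertical, pointing towards +x and down. Origin on the table under the middle of the row, z up
- lamp (a point): middle of the rack's white lamp tube, fixed, 24 mm thick, 310 mm long along the rack's y, 207 mm above the table, 145 mm above the slot points and 7 mm to +x of them: it stops a gripper that comes straight down. Its two thin posts stand 150 mm to either side, 80 mm to +x of the row
- slot0 (a point): slot 0 of the rack: where a vial's grip point (on its axis, 48 mm from its foot) lies when home against the stop, 62.5 mm above the table. Axes as the rack's (not slanted). Two V supports, 8 mm thick, 28 mm up and down the vial from here, centre it; between them 48 mm are free, open to 30 mm below the axis
- slot1 (a point): slot 1 of the rack: where a vial's grip point (on its axis, 48 mm from its foot) lies when home against the stop, 62.5 mm above the table. Axes as the rack's (not slanted). Two V supports, 8 mm thick, 28 mm up and down the vial from here, centre it; between them 48 mm are free, open to 30 mm below the axis
- slot2 (a point): slot 2 of the rack: where a vial's grip point (on its axis, 48 mm from its foot) lies when home against the stop, 62.5 mm above the table. Axes as the rack's (not slanted). Two V supports, 8 mm thick, 28 mm up and down the vial from here, centre it; between them 48 mm are free, open to 30 mm below the axis
- slot3 (a point): slot 3 of the rack: where a vial's grip point (on its axis, 48 mm from its foot) lies when home against the stop, 62.5 mm above the table. Axes as the rack's (not slanted). Two V supports, 8 mm thick, 28 mm up and down the vial from here, centre it; between them 48 mm are free, open to 30 mm below the axis
- wrong_mid (a point): the odd vial in the rack: same barrel (28 mm diameter) but 86 mm long, ending in a white shoulder that narrows to a slim nozzle, 128 mm overall. Amber barrel, about 60 g. This point lies on the barrel's axis 48 mm from its foot, the place to grip (midway between the two V supports); its z axis runs along the barrel from foot to stopper.
- spare_mid (a point): a standard vial lying in the stock stand, exactly like the three right ones in the rack (barrel 28 mm diameter, 96 mm long, low white domed plug, 110 mm overall). Amber barrel, about 60 g. This point lies on the barrel's axis 48 mm from its foot, the place to grip (midway between the two V supports); its z axis runs along the barrel from foot to stopper.
- good1_mid (a point): one of the three right vials in the rack: barrel 28 mm diameter, 96 mm long, low white domed plug, 110 mm overall. Amber barrel, about 60 g. This point lies on the barrel's axis 48 mm from its foot, the place to grip (midway between the two V supports); its z axis runs along the barrel from foot to stopper.
- good2_mid (a point): one of the three right vials in the rack: barrel 28 mm diameter, 96 mm long, low white domed plug, 110 mm overall. Amber barrel, about 60 g. This point lies on the barrel's axis 48 mm from its foot, the place to grip (midway between the two V supports); its z axis runs along the barrel from foot to stopper.
- good3_mid (a point): one of the three right vials in the rack: barrel 28 mm diameter, 96 mm long, low white domed plug, 110 mm overall. Amber barrel, about 60 g. This point lies on the barrel's axis 48 mm from its foot, the place to grip (midway between the two V supports); its z axis runs along the barrel from foot to stopper.
- disc_vial_mid (a point): vial in the stock stand of another kind: same barrel as a standard vial but a broad flat white disc cap 42 mm wide; not the right one. Amber barrel, about 60 g. This point lies on the barrel's axis 48 mm from its foot, the place to grip (midway between the two V supports); its z axis runs along the barrel from foot to stopper.
- tee_vial_mid (a point): vial in the stock stand of another kind: same barrel as a standard vial but a thin white stem with a 42 mm crossbar on top (T shape), 130 mm overall; not the right one. Amber barrel, about 60 g. This point lies on the barrel's axis 48 mm from its foot, the place to grip (midway between the two V supports); its z axis runs along the barrel from foot to stopper.
- stock: flat stock stand, fixed, 250 mm wide, four places side by side 60 mm apart, three of them filled; vials lie level along its x axis, feet towards -x, each in two V-shaped supports 8 mm thick, 28 mm to either side of the grip point; vial axes 38 mm above the table, 32 mm above the stand's base plate. Origin on the table under its middle, z up, y along the row
- vacant_place (a point): the empty place in the stock stand, with a bare paper card 30 by 26 mm on the base plate below it: where the grip point of a vial lying there (on its axis, 48 mm from its foot) belongs, 38 mm above the table. Axes as the stand's
- jar: bystander: glass jar with a black funnel, 92 mm wide, 135 mm tall; origin under its centre
- brush: bystander: brush lying on the table between the rack and the stand, 160 mm long along its x axis, about 20 mm high; origin under its middle
- dish: bystander: closed glass dish, 92 mm wide, 18 mm tall; origin under its centre
- flask: bystander: white plastic bottle, 60 mm wide, 140 mm tall; origin under its centre
- counter: bystander: round steel hand counter, 52 mm wide, 34 mm tall; origin under its centre
- beaker: bystander: white cup, 70 mm wide, 90 mm tall; origin under its centre
Not all that is in view belongs to the job. Leave any yellow look-alike of the part that bears spare_mid alone.

How it is judged:
By the outcome, as a careful person would: the job done as asked, in the order asked, and still so for the second after the job is handed in, with the robot touching nothing.
It also fails if it takes over 64 s, if anything falls off the work surface, if the arm or the gripper's body presses on something with over 40 N, if the wrist force passes 120 N, or if a joint passes its speed limit or range.

ROBOT

A 6-joint arm with a two-finger parallel gripper is mounted at the origin on the work surface. World frame = base frame: x ahead of the robot, y to its left, z up, the work surface at z = 0. Lengths are in mm, angles in rad, forces in N, time in s.
With the tool pointing down it reaches from about 325 to 900 mm from the base axis. Payload 6.1 kg.
Tool frame: the origin (TCP) lies midway between the tips of the shut fingers; the grasp point (between the pads) lies 19 mm behind it (arm.grip_depth is the distance from the TCP to the grasp point, in mm); z points along the fingers, y is the direction in which the jaws open and shut (so a half turn about z gives the same grasp; the last joint's range is limited). The gripper opens to 85 mm and grips with 20 to 120 N. Pads are 22 mm wide; open, the fingers measure 114 mm over their backs; the gripper's body (76 mm by 85 mm) begins 54 mm behind the grasp point. The pads swing forward as they close: fully open they stand 13 mm farther back than shut.
Start: joints at [1.051, 0.22, 1.526, -0, 1.395, -0.126], TCP at [239.81, 577.154, 203.9] pointing down, gripper open.
Joint ranges: [-2.98, 2.98], [-0.91, 2.08], [0.09, 2.57], [-1.24, 4.39], [0.2, 2.65], [-2.68, 2.68]. Speed limits (rad/s): [2.57, 2.57, 3.01, 3.14, 3.14, 3.14].

INTERFACE

Orientations are given as a rotation vector (axis times angle).
In Python, from bench import arm gives the robot as it stands.
- The arm moves only by the tool servo_tool, never from a script. Its argument "increments" is text: rows parted by semicolons, each of 7 numbers parted by spaces: the gripper's target within -1 to 1 (fully open at 1, half-way at 0, shut at -1), then the shift along the tool's x, y, z as a fraction of full scale, then the turn, a rotation vector about the tool's x, y, z as a fraction of full scale. In form: claw dx dy dz wx wy wz; .... A call has 1 to 20 rows; each row shifts and turns the pose as measured when the row begins, along the tool's axes as they then stand; what a row does not reach is not made up. Full scale, the value 1, is 40 mm for a shift and 0.08 rad for a turn. A row lasts 1/12 s, in which the tool goes at most 41.7 mm and 7.16 degrees, less where a joint would pass 70% of its speed; a pose out of reach is approached as far as the arm can. A call with a number of a shift or a turn outside -1 to 1 is refused whole. A call with a gripper value outside its range is refused whole. The fingers move at their own pace and stop on an object; "squeeze" is the grip in N (left out, the last holds). Time passes only in rows, so rows that do not move let the fingers close. It gives the time, the measured TCP pose, the force and the opening at its end, in the units of the state.
- arm.sense(): the state, without advancing time (a new reading comes with each control period).
- arm.camera(name): name is "scene" or "top" or "wrist"; returns the picture (400x640x3 uint8, red, green, blue); there is no depth.
- arm.calibration(name): a dict with "fx", "fy", "cx", "cy" (pixels), "T" (4x4, takes a point from camera to world coordinates). Camera axes: x right, y up, looking along -z (the intrinsics and any distortion apply to the point x, -y, -z); pixel columns grow to the right and rows downward; lengths in mm; the calibration is good to about 2 mm. The wrist camera is an equidistant fisheye: a pixel r from the principal point sees the ray r / f radians off the axis. A picture is of the moment at which its call begins: read the wrist's pose just before it. calibration takes no time and is no camera call; for the wrist camera it gives the pose at the moment of the call.
- arm.hand_in(): hands the job in, once; it reports no verdict.
The state is a dict: "clock": time; "joints": joint angles; "dq": joint speeds; "effort": joint torques, N m; "ee_pos": TCP position; "orientation": TCP orientation; "force": force on the tool from outside, world axes, zero at the start; "moment": the same for the moment, N m; "gripper_width": finger opening in mm.
Only numpy, scipy, OpenCV 4.12 (cv2) and the standard library are available. Lean on these libraries where they do the work, as an engineer would, in place of code of your own. Each camera call takes 0.05 s, during which the arm holds its last target.

## Working session

There is one attempt and no reset: what is moved stays moved. The work goes in short steps, Python scripts to look and compute and a tool call to move; the robot and the scene stay as the last step left them, time stands still between calls to the robot, and variables do not carry over. Pictures are saved under pics/ and viewed, and the job is handed in when it is done.

Besides the shell and the picture viewer there is one more tool, called after "Emit:" as name(argument=value, ...) on one line, values as JSON. servo_tool: Moves the arm, as the interface text tells. Its arguments: {"type":"object","properties":{"increments":{"type":"string"},"squeeze":{"type":"number"}},"required":["increments"]}

```bash
mkdir -p pics; ls
python3 - <<'E'
from bench import arm
import cv2
s=arm.sense(); print(s)
for n in("scene","top","wrist"):
    c=arm.calibration(n); print(n,{k:(v if k!='T' else None) for k,v in c.items()}); print(c['T'])
    cv2.imwrite(f"pics/{n}0.png",arm.camera(n)[:,:,::-1])
E
```

```text
pics
{'clock': 0.0, 'joints': array([ 1.05086127e+00,  2.21252400e-01,  1.52762724e+00,  7.83609690e-06,
        1.39467963e+00, -1.26092749e-01]), 'dq': array([-0.00121324,  0.00011638, -0.00062789, -0.00040698,  0.00093924,
        0.00129398]), 'effort': array([ 3.85428202e-04, -4.96877933e+01, -3.89403677e+01,  4.81349753e-05,
        1.08313136e-02,  2.79454838e-05]), 'ee_pos': array([239.50298903, 576.57425768, 202.77447185]), 'orientation': array([-6.14533789e-01, -3.08025586e+00,  2.92497109e-03]), 'force': array([-0.21882597, -1.18387597,  0.60948579]), 'moment': array([-0.03342639,  0.03246256,  0.0042412 ]), 'gripper_width': 85.29641674380854}
scene {'fx': 405.5748672817398, 'fy': 405.5748672817398, 'cx': 321.1754985788285, 'cy': 201.07374282595174, 'T': None}
[[ 6.90625239e-01 -6.36105792e-01  3.44102020e-01  9.34202047e+02]
 [ 7.23189881e-01  6.03634619e-01 -3.35591482e-01 -4.10436967e+02]
 [ 5.75979376e-03  4.80619047e-01  8.76910575e-01  1.13248942e+03]
 [ 0.00000000e+00  0.00000000e+00  0.00000000e+00  1.00000000e+00]]
top {'fx': 408.84459978965083, 'fy': 408.84459978965083, 'cx': 324.8401791273581, 'cy': 195.6072637074353, 'T': None}
[[ 2.95025589e-02  9.84025619e-01 -1.75565317e-01  3.62993851e+02]
 [-9.99391512e-01  3.23083951e-02  1.31442908e-02 -2.54514936e+01]
 [ 1.86065525e-02  1.75070697e-01  9.84380032e-01  1.10393090e+03]
 [ 0.00000000e+00  0.00000000e+00  0.00000000e+00  1.00000000e+00]]
wrist {'fx': 309.70691628693146, 'fy': 309.70691628693146, 'cx': 321.28281973367376, 'cy': 195.98711626570807, 'T': None}
[[ 3.83982989e-01 -8.73565922e-01 -2.99064614e-01  1.62430991e+02]
 [ 9.23336688e-01  3.62393254e-01  1.26966488e-01  6.09503294e+02]
 [-2.53459879e-03 -3.24890302e-01  9.45748311e-01  3.72724801e+02]
 [ 0.00000000e+00  0.00000000e+00  0.00000000e+00  1.00000000e+00]]
```

View pics/scene0.png

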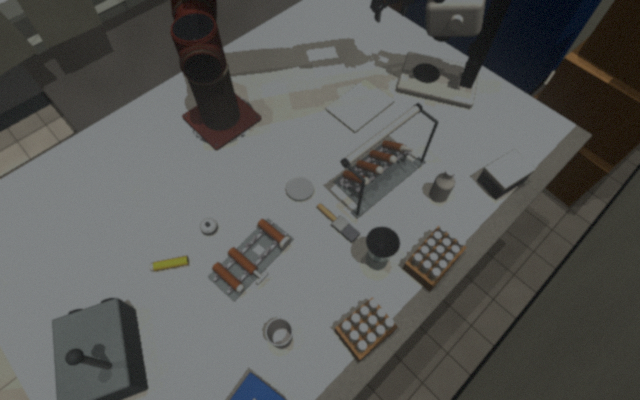

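View pics/top0.png

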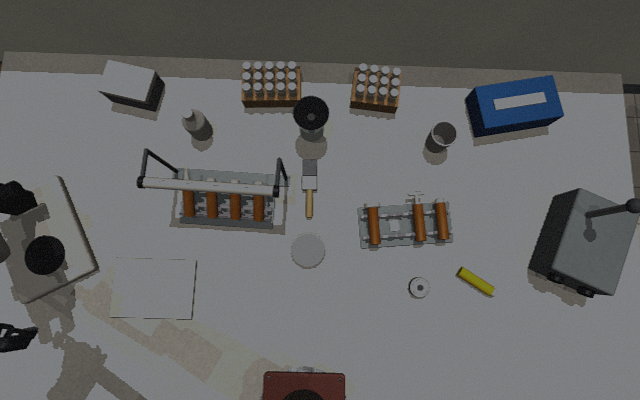

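View pics/wrist0.png

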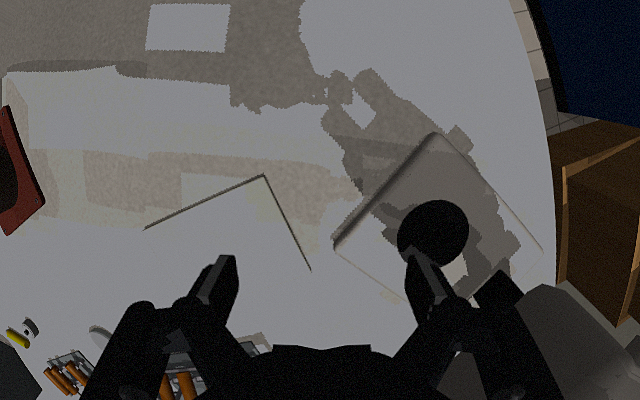

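Run:
```python
import cv2
t=cv2.imread("pics/top0.png")
a=cv2.resize(t[135:240,130:300],None,fx=4.5,fy=4.5,interpolation=cv2.INTER_CUBIC)
b=cv2.resize(t[180:260,340:470],None,fx=6,fy=6,interpolation=cv2.INTER_CUBIC)
cv2.imwrite("pics/ta.png",cv2.convertScaleAbs(a,alpha=1.5)); cv2.imwrite("pics/tb.png",cv2.convertScaleAbs(b,alpha=1.5))
t=cv2.imread("pics/scene0.png")
a=cv2.resize(t[100:220,310:445],None,fx=5,fy=5,interpolation=cv2.INTER_CUBIC)
cv2.imwrite("pics/sa.png",cv2.convertScaleAbs(a,alpha=1.5))
a=cv2.resize(t[200:310,195:305],None,fx=5,fy=5,interpolation=cv2.INTER_CUBIC)
cv2.imwrite("pics/sb.png",cv2.convertScaleAbs(a,alpha=1.5))
```

```text
(no output)
```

View pics/ta.png

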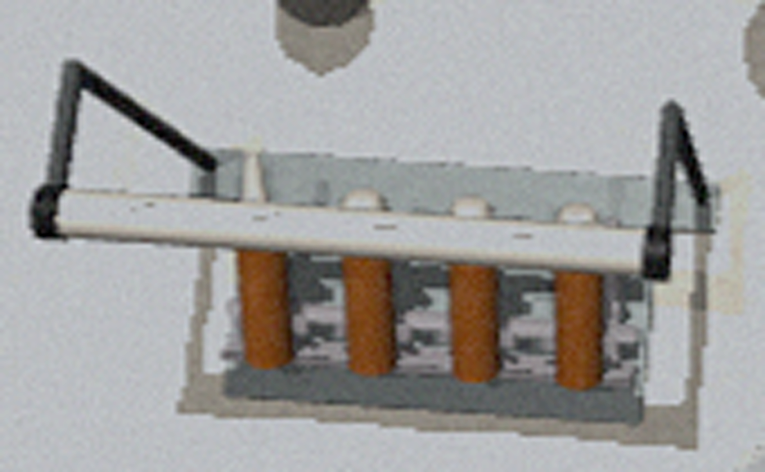

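View pics/tb.png

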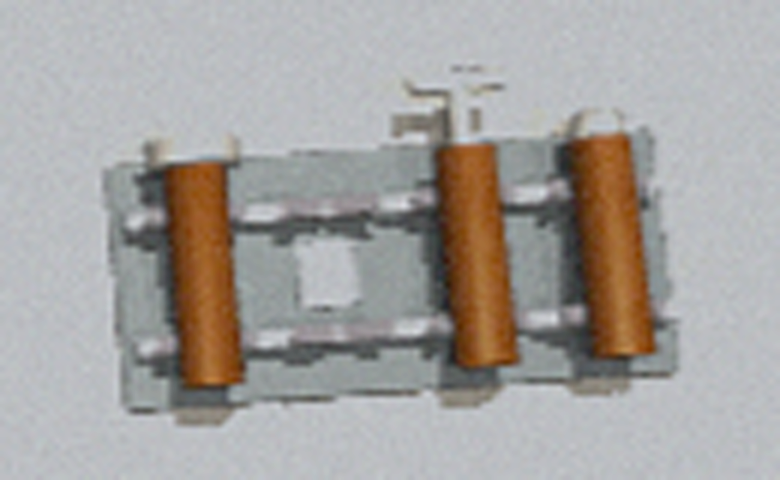

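View pics/sa.png

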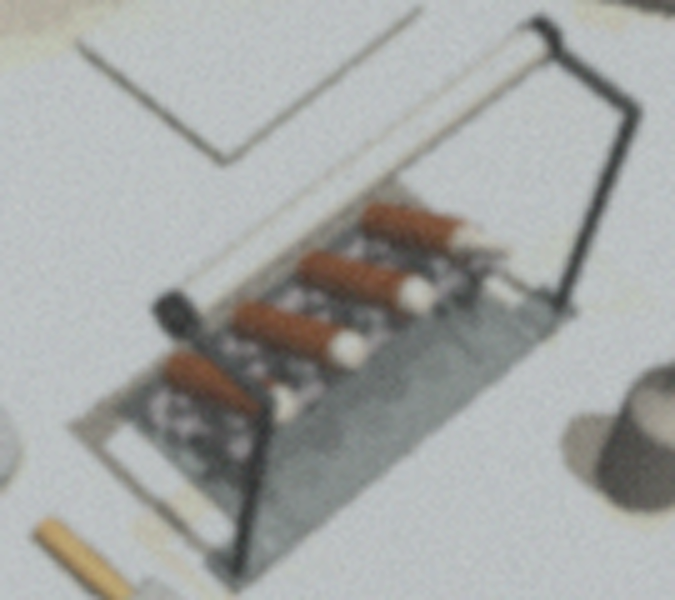

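View pics/sb.png

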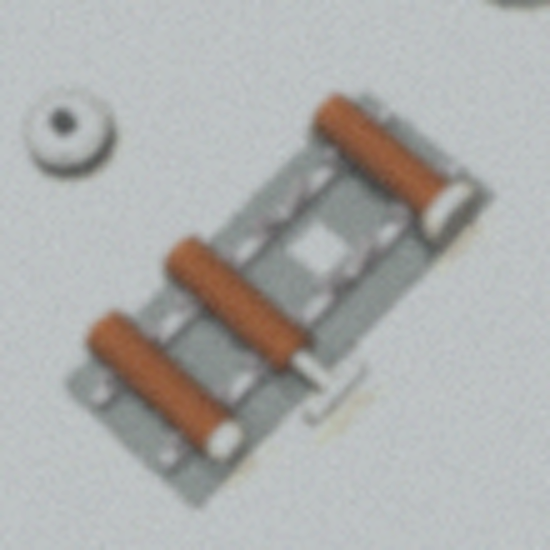

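```bash
cat > h.py <<'E'
import numpy as np, cv2
from scipy.spatial.transform import Rotation as R
def ray(c,u,v,fish=False):
    x=(u-c['cx'])/c['fx']; y=(v-c['cy'])/c['fy']
    if fish:
        r=np.hypot(x,y); k=np.tan(r)/r if r>1e-9 else 1
        x*=k;y*=k
    d=np.array([x,-y,-1.0]); d/=np.linalg.norm(d)
    return c['T'][:3,3],c['T'][:3,:3]@d
def onz(c,u,v,z,fish=False):
    o,d=ray(c,u,v,fish); return o+d*(z-o[2])/d[2]
def proj(c,p,fish=False):
    q=c['T'][:3,:3].T@(np.asarray(p,float)-c['T'][:3,3]); x,y,z=q[0],-q[1],-q[2]
    if fish:
        r=np.hypot(x,y); t=np.arctan2(r,z); return c['cx']+c['fx']*t*x/r, c['cy']+c['fy']*t*y/r
    return c['cx']+c['fx']*x/z, c['cy']+c['fy']*y/z
def blobs(im,amin=60):
    h=cv2.cvtColor(im,cv2.COLOR_BGR2HSV)
    m=cv2.inRange(h,(4,110,50),(16,255,255))
    n,l,st,ce=cv2.connectedComponentsWithStats(m)
    out=[]
    for i in range(1,n):
        if st[i,4]>amin:
            p=np.argwhere(l==i)[:,::-1].astype(float)
            c=p.mean(0); w,V=np.linalg.eigh(np.cov((p-c).T)); a=V[:,1]
            t=(p-c)@a; out.append((c,a,t.min()-.5,t.max()+.5,st[i,4],4*np.sqrt(w[0])))
    return out
E
python3 - <<'E'
from h import *
from bench import arm
for n in("top","scene"):
    c=arm.calibration(n)
    for b in blobs(cv2.imread(f"pics/{n}0.png")):
        e1=b[0]+b[1]*b[2];e2=b[0]+b[1]*b[3]
        print(n,b[0].round(1),b[4],round(b[5],1),e1.round(1),e2.round(1),'z38:',onz(c,*e1,38)[:2].round(),onz(c,*e2,38)[:2].round())
E
```

```text
top [285.2  90.8] 279 27.9 [306.2  80.6] [260.8 102.8] z38: [877.  22.] [807. 144.]
top [367.8  92.8] 292 32.8 [389.6 102.8] [348.1  83.7] z38: [ 820. -211.] [872. -95.]
top [249.4  96.7] 72 10.5 [258.7  97.5] [241.1  96. ] z38: [822. 151.] [825. 200.]
top [188. 203.] 240 10.7 [186.9 189.2] [189.1 216.7] z38: [558. 325.] [486. 313.]
top [211.2 204.6] 246 11.0 [210.1 191.2] [212.3 218.5] z38: [555. 263.] [483. 252.]
top [234.7 206.1] 245 11.0 [234.3 193.4] [235.1 219.6] z38: [551. 200.] [482. 193.]
top [257.9 207.8] 236 10.4 [257.6 194.4] [258.3 221.5] z38: [550. 138.] [479. 132.]
top [441.7 220.9] 350 11.2 [439.5 201.9] [443.8 239.3] z38: [ 546. -345.] [ 447. -354.]
top [419.1 222.1] 351 11.2 [417.  203.3] [421.1 240.9] z38: [ 540. -285.] [ 441. -294.]
top [373.5 225.2] 360 11.3 [372.1 206.5] [375.  244.3] z38: [ 528. -165.] [ 429. -174.]
top [303.1 384.7] 1075 29.6 [344.5 384.5] [262.4 384.9] z38: [  85. -102.] [79. 99.]
scene [187.   11.6] 115 12.1 [209.3  10.7] [173.1  12.1] z38: [-462.  293.] [-557.  179.]
scene [200.   44.1] 96 10.8 [209.4  40. ] [188.1  49.3] z38: [-318.  188.]
[... 182 characters left out ...]
 316.]
scene [595.3 160.2] 120 7.1 [609.1 170.6] [580.3 148.8] z38: [1063.  759.] [955. 770.]
scene [380.  154.3] 76 5.0 [389.1 156.6] [370.5 152. ] z38: [538. 285.] [483. 254.]
scene [367.  164.8] 80 5.3 [375.4 167.5] [357.5 161.9] z38: [536. 221.] [481. 195.]
scene [270.3 230.1] 191 8.1 [281. 239.] [259.3 220.9] z38: [ 515. -164.] [ 426. -173.]
scene [241.7 260. ] 232 8.8 [253.6 270.4] [229.6 249.5] z38: [ 535. -283.] [ 438. -293.]
scene [226.1 275.4] 237 9.1 [237.2 285.7] [214.4 264.7] z38: [ 538. -343.] [ 445. -352.]
scene [428.1 279.5] 65 5.9 [434.7 284.5] [421.5 274.6] z38: [912.  55.] [868.  50.]
scene [360.6 344.2] 230 32.8 [390.7 345.8] [334.7 342.8] z38: [ 936. -155.] [ 831. -255.]
```

Run:
```python
from h import *
from bench import arm
t=arm.calibration("top"); s=arm.calibration("scene")
f=[(189.1,216.7),(212.3,218.5),(235.1,219.6),(258.3,221.5)]
P=np.array([onz(t,*q,46.5) for q in f]); print(P.round(1))
d=P[0]-P[3]; yaw=-np.arctan2(d[0],d[1]); print('yaw',yaw,np.linalg.norm(d))
# axis triangulation from top & scene lines
def plane(c,b):
    o,d1=ray(c,*(b[0]+b[1]*b[2])); _,d2=ray(c,*(b[0]+b[1]*b[3])); n=np.cross(d1,d2); return o,n/np.linalg.norm(n)
T=[b for b in blobs(cv2.imread("pics/top0.png")) if 195<b[0][1]<212]
S=[b for b in blobs(cv2.imread("pics/scene0.png")) if 360<b[0][0]<395 and b[0][1]<200]
for bt,bs in zip(T,S):
    o1,n1=plane(t,bt);o2,n2=plane(s,bs); dd=np.cross(n1,n2); dd/=np.linalg.norm(dd); dd*=np.sign(dd[2])
    A=np.array([n1,n2,[0,0,1]]); p=np.linalg.solve(A,[n1@o1,n2@o2,62.5]); print('axis at z62.5',p.round(1),dd.round(3),'elev',np.degrees(np.arcsin(dd[2])))
for e in[(143,183),(277,190)]: print('lamp',onz(t,*e,207).round())
T=[b for b in blobs(cv2.imread("pics/top0.png")) if 219<b[0][1]<227]
for b in T: print('stock',onz(t,*b[0],38).round(1))
h=cv2.imread("pics/top0.png").astype(int)
```

```text
[[484.7 309.9  46.5]
 [481.9 249.8  46.5]
 [480.9 190.9  46.5]
 [477.8 130.7  46.5]]
yaw -0.0380075362963219 179.30244700226226
axis at z62.5 [515.5 310.3  62.5] [ 0.853 -0.014  0.522] elev 31.463624009679396
axis at z62.5 [514.3 251.   62.5] [ 0.825 -0.007  0.566] elev 34.45633613845685
axis at z62.5 [511.8 190.9  62.5] [ 0.827 -0.027  0.562] elev 34.204670792266484
lamp [538. 367. 207.]
lamp [532.  70. 207.]
stock [ 495.5 -349.3   38. ]
stock [ 490.5 -289.5   38. ]
stock [ 478.4 -169.6   38. ]
```

```bash
cat >> h.py <<'E'
def Rtool(yaw,lean):
    # y along frame y, z leaning towards +x by lean
    z=np.array([np.sin(lean),0,-np.cos(lean)]); y=np.array([0,1.,0]); x=np.cross(y,z)
    return R.from_euler('z',yaw)*R.from_matrix(np.c_[x,y,z])
RACK=-0.038; STOCK=0.095; L=np.radians(35)
SL3=np.array([532,308.2,62.5]); VAC=np.array([484.1,-229.5,38]); SPARE=np.array([495.5,-349.3,38])
def togo(arm,p,Rt):
    s=arm.sense(); R0=R.from_rotvec(s['orientation'])
    w=(R0.inv()*Rt).as_rotvec()/.08; d=R0.inv().apply(np.asarray(p)-s['ee_pos'])/40
    print('t',round(s['clock'],2),'pos',s['ee_pos'].round(1),'F',s['force'].round(1),'w',round(s['gripper_width'],1))
    print('turn units',w.round(2),'shift units now',d.round(2),'shift after turn',(Rt.inv().apply(np.asarray(p)-s['ee_pos'])/40).round(2),'q',s['joints'].round(2))
E
python3 - <<'E'
from h import *
from bench import arm
Rt=Rtool(RACK,L)
togo(arm,[400,313,210],Rt); togo(arm,[400,313,210],Rtool(RACK,0))
E
```

```text
t 0.15 pos [239.6 576.7 203. ] F [-0.3  0.4 -0.6] w 85.3
turn units [-1.38 -7.56 -4.3 ] shift units now [-6.23 -4.55 -0.17] shift after turn [-3.59 -6.44  2.3 ] q [ 1.05  0.22  1.53 -0.    1.39 -0.13]
t 0.15 pos [239.6 576.7 203. ] F [-0.3  0.4 -0.6] w 85.3
turn units [-0.02 -0.01 -4.45] shift units now [-6.23 -4.55 -0.17] shift after turn [-4.26 -6.44 -0.17] q [ 1.05  0.22  1.53 -0.    1.39 -0.13]
```

Emit:
servo_tool(increments="0.06 -.78 -.57 -.02 0 0 0;0.06 -.78 -.57 -.02 0 0 0;0.06 -.78 -.57 -.02 0 0 0;0.06 -.78 -.57 -.02 0 0 0;0.06 -.78 -.57 -.02 0 0 0;0.06 -.78 -.57 -.02 0 0 0;0.06 -.78 -.57 -.02 0 0 0;0.06 -.78 -.57 -.02 0 0 0;0.06 0 0 0 0 0 -.89;0.06 0 0 0 0 0 -.89;0.06 0 0 0 0 0 -.89;0.06 0 0 0 0 0 -.89;0.06 0 0 0 0 0 -.89;0.06 0 0 0 0 -1 0;0.06 0 0 0 0 -1 0;0.06 0 0 0 0 -1 0;0.06 0 0 0 0 -1 0;0.06 0 0 0 0 -1 0;0.06 0 0 0 0 -1 0;0.06 0 0 0 0 -1 0", squeeze=30)

```text
clock: 1.82
ee_pos: [408.8, 296.2, 204.9]
orientation: [0.031, 2.564, -0.013]
force: [0.5, 0.3, -0.9]
gripper_width: 45.1
```

Run:
```python
from h import *
from bench import arm
Rt=Rtool(RACK,L)
togo(arm,SL3+Rt.apply([0,0,19-120]),Rt)
```

```text
t 1.82 pos [408.8 296.2 204.9] F [ 0.5  0.3 -0.9] w 45.1
turn units [ 0.06 -0.42  0.15] shift units now [-0.55  0.4   2.13] shift after turn [-0.47  0.42  2.15] q [ 0.74 -0.4   2.21 -0.49  0.95 -0.59]
```

Emit:
servo_tool(increments="0.06 -.1 .1 .3 .06 -.42 .15;0.06 -.1 .1 .6 0 0 0;0.06 -.1 .1 .6 0 0 0;0.06 -.1 .1 .6 0 0 0;0.06 0 0 0 0 0 0")

```text
clock: 2.23
ee_pos: [467.2, 312.4, 141.5]
orientation: [0.038, 2.525, -0.009]
force: [-0.8, -1.7, -0.2]
gripper_width: 45.2
```

Run:
```python
from h import *
from bench import arm
Rt=Rtool(RACK,L)
togo(arm,SL3+Rt.apply([0,0,19-120]),Rt)
c=arm.calibration("wrist"); im=arm.camera("wrist")[:,:,::-1].copy(); cv2.imwrite("pics/w1.png",im)
np.save("w1T.npy",c['T'])
for p in [SL3,SL3+Rt.apply([48,0,0]),SL3+Rt.apply([0,14,0]),SL3+Rt.apply([0,-14,0])]: print(np.round(proj(c,p,True),1))
```

```text
t 2.23 pos [467.2 312.4 141.5] F [-0.8 -1.7 -0.2] w 45.2
turn units [0.09 0.07 0.07] shift units now [-0.2  -0.05  0.03] shift after turn [-0.2  -0.04  0.02] q [ 0.7  -0.17  2.18 -0.6   0.74 -0.47]
[318.3 193.7]
[318.5 142.2]
[333.4 193.7]
[303.2 193.6]
```

View pics/w1.png

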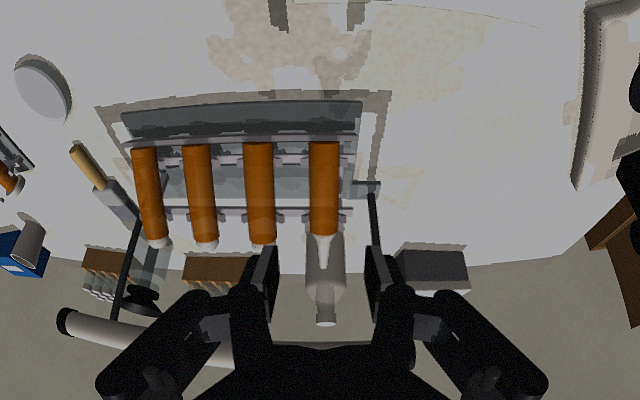

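Run:
```python
from h import *
from bench import arm
c=arm.calibration("wrist")
im=cv2.imread("pics/w1.png")
s=arm.sense(); R0=R.from_rotvec(s['orientation'])
print('tcp',np.round(proj(c,s['ee_pos'],True),1),'fingertips', [np.round(proj(c,s['ee_pos']+R0.apply([0,y,-6]),True),1) for y in(-22.5,22.5)])
Rt=Rtool(RACK,L)
for b in blobs(im,800):
    print(b[0].round(1),b[4],b[5].round(1),(b[0]+b[1]*b[2]).round(1),(b[0]+b[1]*b[3]).round(1))
    # intersect centroid ray w/ slanted plane of axes
    n=Rt.apply([0,0,1])
    for q in (b[0]+b[1]*b[2],b[0],b[0]+b[1]*b[3]):
        o,d=ray(c,*q,True); p=o+d*((SL3-o)@n)/(d@n); print('   slot frame x,y,z',Rt.inv().apply(p-SL3).round(1))
```

```text
tcp [320.8 235.6] fingertips [array([282.9, 239.8]), array([358.6, 239.8])]
[259.6 192.2] 2678 32.8 [256.5 142. ] [262.9 245.6]
   slot frame x,y,z [ 48.1 -55.7   0. ]
   slot frame x,y,z [  0.5 -55.2  -0. ]
   slot frame x,y,z [-56.3 -55.9  -0. ]
[323.8 187.6] 2521 34.0 [324.2 141.6] [323.4 235.5]
   slot frame x,y,z [48.   5.1 -0. ]
   slot frame x,y,z [5.1 5.  0. ]
   slot frame x,y,z [-44.2   5.1   0. ]
[199.9 192.4] 2366 30.2 [193.8 143.9] [206.1 242.4]
   slot frame x,y,z [  48.2 -117.     0. ]
   slot frame x,y,z [   0.2 -115.9   -0. ]
   slot frame x,y,z [ -54.7 -116.9   -0. ]
[148.1 192.2] 1961 26.6 [140.5 146.4] [156.  239.5]
   slot frame x,y,z [  48.7 -178.     0. ]
   slot frame x,y,z [   0.4 -176.4   -0. ]
   slot frame x,y,z [ -54.2 -178.1    0. ]
[213.  269.9] 1024 31.7 [248.1 268. ] [181.  271.6]
   slot frame x,y,z [-83.9 -74.1  -0. ]
   slot frame x,y,z [ -88.5 -114.5   -0. ]
   slot frame x,y,z [ -93.9 -154.8   -0. ]
```

```bash
sed -i 's/^SL3=.*/SL3=np.array([532,308.2,62.5]); VAC=np.array([484.1,-229.5,38]); SPARE=np.array([495.5,-349.3,38]); SL3=SL3+np.array([.2,4,0])/;s/SPARE=np.array(\[495.5,-349.3,38\]); SL3=SL3/SPARE=np.array([495.5,-349.3,38]); SL3=SL3/' h.py
sed -i 's/; VAC=np.array.*; SL3=SL3/; SL3=SL3/' h.py; sed -i '/^SL3=/i VAC=np.array([484.1,-229.5,38]); SPARE=np.array([495.5,-349.3,38])' h.py; grep -n "SL3\|VAC" h.py
python3 - <<'E'
from h import *
from bench import arm
Rt=Rtool(RACK,L)
togo(arm,SL3+Rt.apply([0,0,19-45]),Rt)
E
```

```text
33:VAC=np.array([484.1,-229.5,38]); SPARE=np.array([495.5,-349.3,38])
34:SL3=np.array([532,308.2,62.5]); SL3=SL3+np.array([.2,4,0])
t 2.28 pos [466.7 312.4 142.8] F [-0.4  0.1 -0. ] w 45.3
turn units [0.09 0.07 0.07] shift units now [-0.18  0.04  1.93] shift after turn [-0.19  0.06  1.93] q [ 0.7  -0.18  2.18 -0.6   0.74 -0.47]
```

Emit:
servo_tool(increments="0.06 -.1 .03 .4 .09 .07 .07;0.06 -.05 .03 .5 0 0 0;0.06 -.04 0 .5 0 0 0;0.06 0 0 .5 0 0 0;0.06 0 0 0 0 0 0")

```text
clock: 2.7
ee_pos: [518.4, 314.6, 88.9]
orientation: [0.05, 2.526, -0.011]
force: [-0.3, -0.1, -1.2]
gripper_width: 45.5
```

```bash
cat > look.py <<'E'
from h import *
from bench import arm
import sys
def look(name,origin,Rt,z=0):
    c=arm.calibration("wrist"); s=arm.sense(); im=arm.camera("wrist")[:,:,::-1].copy(); cv2.imwrite(f"pics/{name}.png",im)
    n=Rt.apply([0,0,1]); t=Rt.inv().apply(s['ee_pos']-origin); print('tool in target frame',t.round(1))
    for b in blobs(im,800):
        print(b[0].round(),b[4],[ (lambda o,d:Rt.inv().apply(o+d*((origin-o)@n)/(d@n)-origin).round(1)[:2])(*ray(c,*q,True)) for q in (b[0]+b[1]*b[2],b[0],b[0]+b[1]*b[3])])
E
python3 - <<'E'
from look import *
Rt=Rtool(RACK,L)
look("w2",SL3,Rt)
togo(arm,SL3+Rt.apply([0,0,19]),Rt)
E
```

```text
tool in target frame [ -3.7   1.9 -29.6]
[319. 202.] 4419 [array([49.4,  0.9]), array([7. , 1.1]), array([-44.8,   1.3])]
[229. 217.] 5107 [array([ 50.5, -50. ]), array([ -4.7, -64.4]), array([-92.4, -91.8])]
[162. 209.] 3733 [array([  50.3, -121.3]), array([   1.5, -118.9]), array([ -54.9, -120.5])]
[103. 211.] 3059 [array([  49.7, -181. ]), array([  -1.7, -181.1]), array([ -81.5, -192. ])]
t 2.75 pos [518.4 315.1  90.4] F [0.5 0.9 0.4] w 45.0
turn units [ 0.04  0.07 -0.04] shift units now [ 0.12 -0.06  1.25] shift after turn [ 0.12 -0.06  1.25] q [ 0.63  0.01  2.12 -0.67  0.6  -0.42]
```

View pics/w2.png

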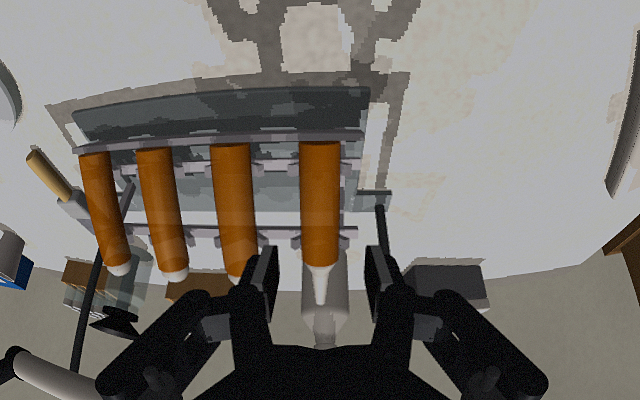

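```bash
sed -i 's/^SL3=.*/SL3=np.array([532.2,312.2,62.5])+Rtool(RACK,L).apply([1.2,1,0])/' h.py
```

Emit:
servo_tool(increments="0.06 .1 -.03 .32 .04 .07 -.04;0.06 .05 0 .32 0 0 0;0.06 0 0 .32 0 0 0;0.06 0 0 .3 0 0 0;0.06 0 0 0 0 0 0")

```text
clock: 3.17
ee_pos: [543.9, 316.4, 55.1]
orientation: [0.048, 2.521, -0.008]
force: [-0.7, 0.1, 1.5]
gripper_width: 45.5
```

Run:
```python
from look import *
Rt=Rtool(RACK,L)
look("w3",SL3,Rt)
togo(arm,SL3+Rt.apply([0,0,19]),Rt)
```

```text
tool in target frame [-6.4  3.6 12.7]
[315. 223.] 6541 [array([48.7, -0.1]), array([7.6, 0.2]), array([-48.5,   0.4])]
[209. 226.] 6085 [array([ 48.5, -57.7]), array([  5.7, -61.4]), array([-62. , -71.3])]
[129. 229.] 5070 [array([  49.1, -123.1]), array([   1.8, -119.9]), array([ -58.3, -123. ])]
[ 68. 232.] 3995 [array([  48.8, -182.4]), array([  -3.6, -183.4]), array([ -71. , -196.5])]
t 3.22 pos [544.  316.8  56.1] F [-0.7 -0.1  0.3] w 45.0
turn units [ 0.07  0.13 -0.03] shift units now [ 0.18 -0.1   0.18] shift after turn [ 0.18 -0.1   0.18] q [ 0.6   0.12  2.09 -0.75  0.53 -0.35]
```

View pics/w3.png

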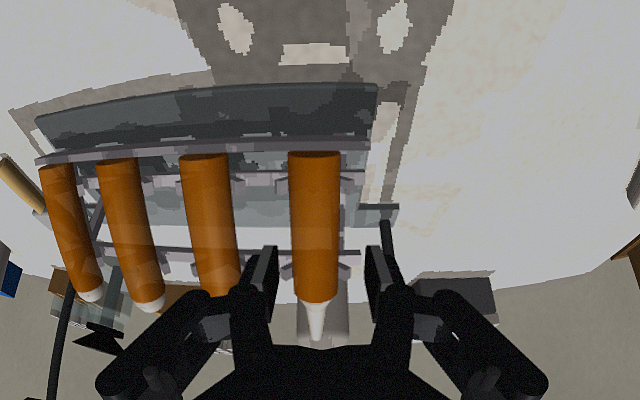

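Emit:
servo_tool(increments="0.06 .12 -.06 .1 .07 .13 -.03;0.06 .1 -.05 .08 0 0 0;0.06 0 0 0 0 0 0")

```text
clock: 3.47
ee_pos: [540.7, 313.9, 49.1]
orientation: [0.048, 2.527, -0.012]
force: [-0.3, -0.8, -0.1]
gripper_width: 45.4
```

Run:
```python
from look import *
Rt=Rtool(RACK,L)
togo(arm,SL3+Rt.apply([0,0,19]),Rt)
```

```text
t 3.47 pos [540.7 313.9  49.1] F [-0.3 -0.8 -0.1] w 45.4
turn units [ 0.03  0.04 -0.  ] shift units now [ 0.01 -0.03  0.08] shift after turn [ 0.01 -0.03  0.08] q [ 0.6   0.13  2.1  -0.75  0.52 -0.35]
```

Emit:
servo_tool(increments="0.06 0 -.03 .1 0 0 0;-1 0 0 0 0 0 0;-1 0 0 0 0 0 0;-1 0 0 0 0 0 0;-1 0 0 0 0 0 0;-1 0 0 0 0 0 0", squeeze=35)

```text
clock: 3.97
ee_pos: [541.8, 312.8, 50.0]
orientation: [0.049, 2.524, -0.014]
force: [-39.7, -7.0, 45.1]
gripper_width: 6.8
```

Run:
```python
from look import *
Rt=Rtool(RACK,L)
togo(arm,SL3+Rt.apply([0,0,19]),Rt)
```

```text
t 3.97 pos [541.8 312.8  50. ] F [-39.7  -7.   45.1] w 6.8
turn units [ 0.01  0.08 -0.02] shift units now [0.05 0.   0.08] shift after turn [0.05 0.   0.08] q [ 0.6   0.13  2.1  -0.75  0.52 -0.35]
```

Emit:
servo_tool(increments="0.06 0 0 0 0 0 0;0.06 0 0 0 0 0 0;0.06 0 0 0 0 0 0;0.06 0 0 0 0 0 0")

```text
clock: 4.3
ee_pos: [542.6, 315.1, 53.5]
orientation: [0.048, 2.52, -0.009]
force: [0.2, -0.0, 0.8]
gripper_width: 45.2
```

Run:
```python
from look import *
Rt=Rtool(RACK,L)
look("w4",SL3,Rt)
togo(arm,SL3+Rt.apply([0,0,19]),Rt)
cv2.imwrite("pics/s4.png",cv2.resize(arm.camera("scene")[90:220,300:460,::-1],None,fx=5,fy=4.5))
```

```text
tool in target frame [-4.5  2.3 13.3]
[317. 227.] 6640 [array([48.8,  0. ]), array([7.3, 0.1]), array([-48.7,  -0. ])]
[213. 224.] 5631 [array([ 49.2, -60.8]), array([  9.1, -60.1]), array([-43.5, -62. ])]
[133. 234.] 5221 [array([  49.2, -125.1]), array([ 1.000e-01, -1.189e+02]), array([ -66.9, -119.2])]
[ 69. 234.] 3982 [array([  48.7, -182.4]), array([  -3.3, -183.5]), array([ -65. , -195.1])]
t 4.35 pos [542.6 315.   53.4] F [ 0.4 -0.6  0.1] w 45.6
turn units [ 0.05  0.13 -0.02] shift units now [ 0.11 -0.06  0.14] shift after turn [ 0.11 -0.06  0.14] q [ 0.6   0.12  2.1  -0.75  0.52 -0.35]
```

View pics/w4.png

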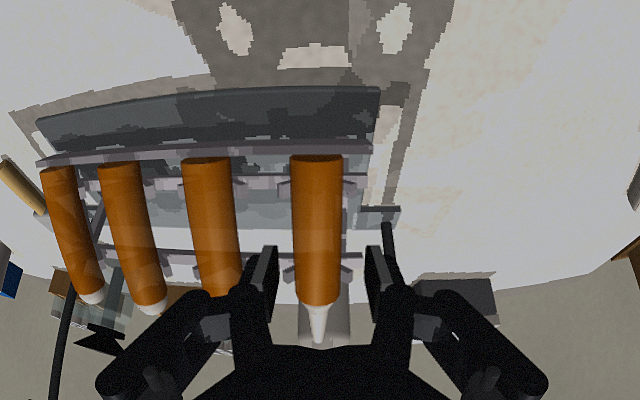

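View pics/s4.png

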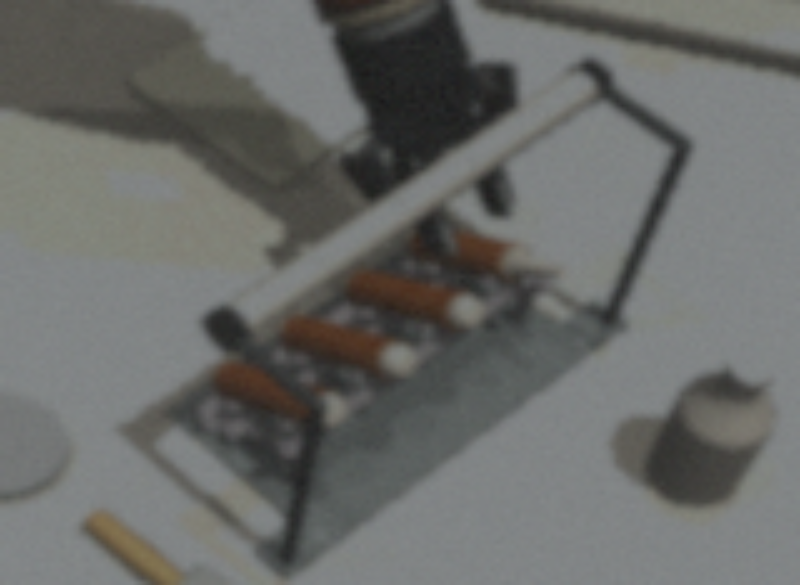

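Run:
```python
from look import *
im=cv2.imread("pics/w4.png"); cv2.imwrite("pics/w4z.png",cv2.convertScaleAbs(cv2.resize(im[200:360,220:430],None,fx=3.7,fy=3.7,interpolation=cv2.INTER_CUBIC),alpha=2.2,beta=20))
c=arm.calibration("wrist"); s=arm.sense(); R0=R.from_rotvec(s['orientation'])
Tc=np.c_[R0.inv().apply(c['T'][:3,:3].T).T, R0.inv().apply(c['T'][:3,3]-s['ee_pos'])]; print('cam in tool',R0.inv().apply(c['T'][:3,3]-s['ee_pos']).round(1), 'look',R0.inv().apply(-c['T'][:3,2]).round(3))
for z in (0,-10,-20,-30,-40):
  for x in (-11,0,11): print(z,x,[np.round(proj(c,s['ee_pos']+R0.apply([x,y,z]),True)) for y in (-22.7,22.7)])
```

```text
cam in tool [  83.8    0.5 -169.8] look [-0.325 -0.001  0.946]
0 -11 [array([285., 251.]), array([357., 251.])]
0 0 [array([284., 235.]), array([358., 235.])]
0 11 [array([283., 219.]), array([359., 219.])]
-10 -11 [array([283., 259.]), array([359., 259.])]
-10 0 [array([282., 243.]), array([360., 243.])]
-10 11 [array([281., 226.]), array([361., 226.])]
-20 -11 [array([281., 268.]), array([360., 268.])]
-20 0 [array([280., 251.]), array([362., 251.])]
-20 11 [array([279., 233.]), array([363., 233.])]
-30 -11 [array([279., 278.]), array([363., 278.])]
-30 0 [array([277., 260.]), array([364., 260.])]
-30 11 [array([276., 242.]), array([365., 242.])]
-40 -11 [array([276., 288.]), array([365., 288.])]
-40 0 [array([275., 271.]), array([366., 271.])]
-40 11 [array([273., 251.]), array([368., 251.])]
```

View pics/w4z.png

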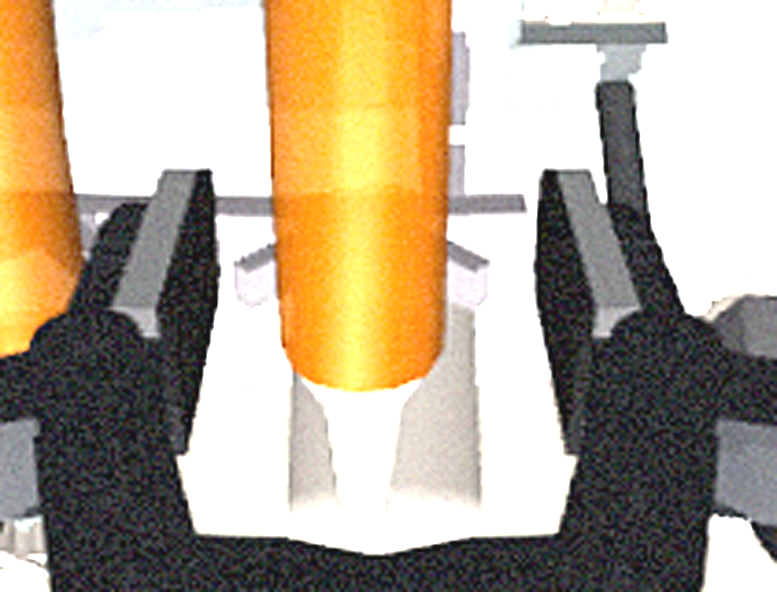

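Run:
```python
from look import *
print(arm.grip_depth,[a for a in dir(arm) if a[0]!='_'])
c=arm.calibration("scene"); s=arm.sense(); R0=R.from_rotvec(s['orientation'])
for z in(0,-10,-20,-30,-40):
  r=[proj(c,s['ee_pos']+R0.apply([x,y,z])) for x,y in ((0,-23),(0,23),(-11,-23),(-11,23),(-11,37))]; print(z,[((u-300)*5//1,(v-90)*4.5//1) for u,v in r])
c=arm.calibration("wrist")
```

```text
18.700000000000003 ['MotionError', 'calibration', 'camera', 'grip_depth', 'hand_in', 'sense']
0 [(np.float64(460.0), np.float64(285.0)), (np.float64(509.0), np.float64(250.0)), (np.float64(472.0), np.float64(287.0)), (np.float64(521.0), np.float64(253.0)), (np.float64(535.0), np.float64(242.0))]
-10 [(np.float64(456.0), np.float64(273.0)), (np.float64(505.0), np.float64(239.0)), (np.float64(467.0), np.float64(276.0)), (np.float64(516.0), np.float64(241.0)), (np.float64(531.0), np.float64(231.0))]
-20 [(np.float64(451.0), np.float64(262.0)), (np.float64(500.0), np.float64(227.0)), (np.float64(463.0), np.float64(264.0)), (np.float64(512.0), np.float64(229.0)), (np.float64(527.0), np.float64(219.0))]
-30 [(np.float64(447.0), np.float64(250.0)), (np.float64(496.0), np.float64(215.0)), (np.float64(458.0), np.float64(252.0)), (np.float64(508.0), np.float64(218.0)), (np.float64(523.0), np.float64(207.0))]
-40 [(np.float64(442.0), np.float64(238.0)), (np.float64(491.0), np.float64(204.0)), (np.float64(454.0), np.float64(240.0)), (np.float64(503.0), np.float64(206.0)), (np.float64(518.0), np.float64(195.0))]
```

Emit:
servo_tool(increments="0.06 .1 -.06 .2 .05 .13 -.02;0.06 .05 0 .2 0 0 0;0.06 .03 0 .2 0 0.05 0;0.06 .03 0 .2 0 0 0;0.06 0 0 0 0 0 0", squeeze=20)

```text
clock: 4.82
ee_pos: [554.7, 310.7, 17.4]
orientation: [0.049, 2.538, -0.017]
force: [-0.7, 0.3, -0.0]
gripper_width: 45.2
```

Run:
```python
from look import *
Rt=Rtool(RACK,L)
look("w5",SL3,Rt)
togo(arm,SL3+Rt.apply([0,0,47]),Rt)
im=cv2.imread("pics/w5.png"); cv2.imwrite("pics/w5z.png",cv2.convertScaleAbs(cv2.resize(im[200:360,220:430],None,fx=3.7,fy=3.7,interpolation=cv2.INTER_CUBIC),alpha=2.2,beta=20))
```

```text
tool in target frame [ 6.2 -1.6 49.9]
[195. 245.] 5031 [array([ 50.5, -62.6]), array([ 24.4, -59.7]), array([ -7.2, -57.9])]
[324. 265.] 7553 [array([49., -0.]), array([15.4,  0. ]), array([-39.4,   0.2])]
[ 47. 263.] 4396 [array([  48.7, -185.9]), array([   1.9, -180. ]), array([ -60.9, -186.8])]
[108. 267.] 5943 [array([  49.6, -123. ]), array([   6.8, -119.6]), array([ -57.2, -124.6])]
t 4.87 pos [554.6 310.8  17.8] F [ 0.1 -0.1 -0.8] w 45.2
turn units [-0.02 -0.1   0.  ] shift units now [-0.15  0.04 -0.06] shift after turn [-0.15  0.04 -0.06] q [ 0.57  0.21  2.07 -0.8   0.47 -0.31]
```

View pics/w5z.png

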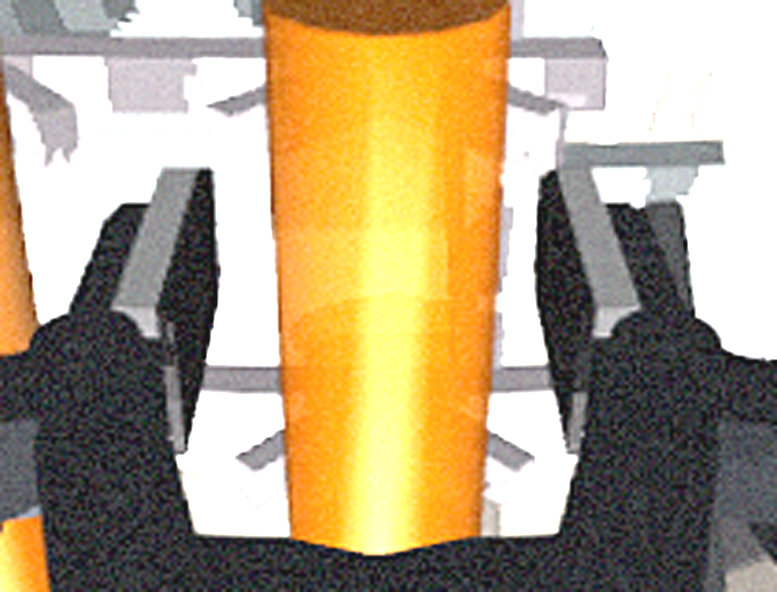

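Emit:
servo_tool(increments="0.06 -.15 .04 -.05 0 -.1 0;0.06 0 0 0 0 0 0")

```text
clock: 5.03
ee_pos: [558.6, 311.8, 22.1]
orientation: [0.049, 2.531, -0.019]
force: [0.3, 0.2, 0.3]
gripper_width: 45.1
```

Run:
```python
from look import *
Rt=Rtool(RACK,L)
togo(arm,SL3+Rt.apply([0,0,47]),Rt)
```

```text
t 5.03 pos [558.6 311.8  22.1] F [0.3 0.2 0.3] w 45.1
turn units [-0.04 -0.01  0.01] shift units now [-0.01  0.01 -0.03] shift after turn [-0.01  0.01 -0.03] q [ 0.57  0.21  2.06 -0.8   0.48 -0.31]
```

Emit:
servo_tool(increments="-1 0 0 0 0 0 0;-1 0 0 0 0 0 0;-1 0 0 0 0 0 0;-1 0 0 0 0 0 0;-1 0 0 0 0 0 0", squeeze=35)

```text
clock: 5.45
ee_pos: [558.9, 312.1, 23.6]
orientation: [0.049, 2.529, -0.019]
force: [-0.6, 0.9, -2.1]
gripper_width: 25.7
```

Run:
```python
from look import *
Rt=Rtool(RACK,L)
look("w6",SL3,Rt)
togo(arm,SL3+Rt.apply([0,0,47]),Rt)
im=cv2.imread("pics/w6.png"); cv2.imwrite("pics/w6z.png",cv2.convertScaleAbs(cv2.resize(im[120:360,190:450],None,fx=2.5,fy=2.5,interpolation=cv2.INTER_CUBIC),alpha=2.2,beta=20))
```

```text
tool in target frame [-0.7 -0.1 47.2]
[193. 238.] 5918 [array([ 50. , -60.2]), array([ 20.2, -60. ]), array([-22. , -62.4])]
[321. 257.] 8534 [array([48.7,  0.3]), array([11.9,  0.4]), array([-50.1,   0.7])]
[110. 262.] 6828 [array([  49.4, -126.4]), array([   2.1, -117.3]), array([ -57.4, -116.2])]
[ 45. 252.] 4461 [array([  48.7, -185.2]), array([   2. , -179.7]), array([ -60.4, -187. ])]
t 5.5 pos [558.9 312.2  23.6] F [ 0.9  0.4 -0.4] w 25.9
turn units [-0.03  0.01  0.  ] shift units now [ 0.02  0.   -0.  ] shift after turn [ 0.02  0.   -0.  ] q [ 0.57  0.21  2.06 -0.8   0.48 -0.31]
```

View pics/w6z.png

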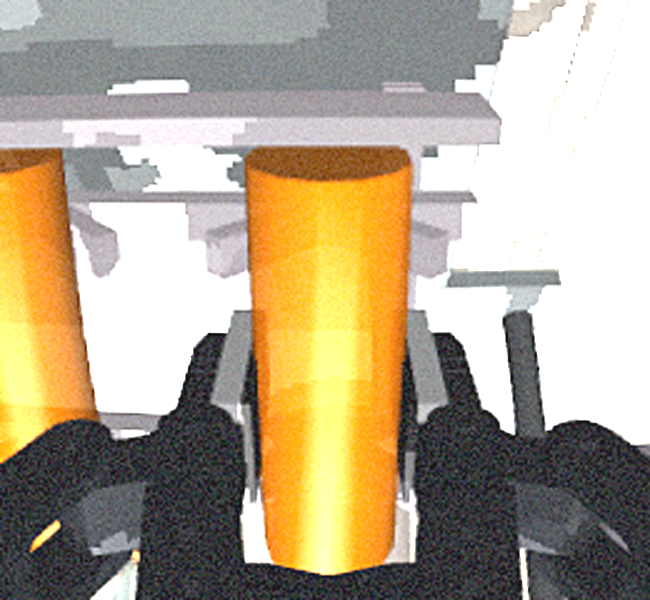

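Emit:
servo_tool(increments="-1 0 0 -.25 0 0 0;-1 0 0 -.25 0 0 0;-1 0 0 0 0 0 0")

```text
clock: 5.75
ee_pos: [547.0, 312.7, 40.5]
orientation: [0.049, 2.53, -0.018]
force: [0.8, -0.6, -0.5]
gripper_width: 26.0
```

Run:
```python
from look import *
Rt=Rtool(RACK,L)
look("w7",SL3,Rt)
togo(arm,SL3+Rt.apply([0,0,47]),Rt)
im=cv2.imread("pics/w7.png"); cv2.imwrite("pics/w7z.png",cv2.convertScaleAbs(cv2.resize(im[120:360,190:450],None,fx=2.5,fy=2.5,interpolation=cv2.INTER_CUBIC),alpha=2.2,beta=20))
```

```text
tool in target frame [-0.7  0.  26.5]
[168. 240.] 11469 [array([  5.8, -39.7]), array([  7.6, -87. ]), array([   8. , -155.5])]
[ 63. 243.] 4170 [array([  48.8, -184. ]), array([  -1.3, -181.9]), array([ -60.8, -190.4])]
[321. 255.] 8860 [array([45.3,  0.2]), array([0.7, 0.5]), array([-72.6,   0.8])]
t 5.8 pos [547.2 312.6  40.1] F [-0.4  0.8  0.6] w 25.6
turn units [-0.03  0.01  0.  ] shift units now [0.02 0.   0.5 ] shift after turn [0.02 0.   0.5 ] q [ 0.59  0.16  2.08 -0.77  0.51 -0.34]
```

View pics/w7z.png

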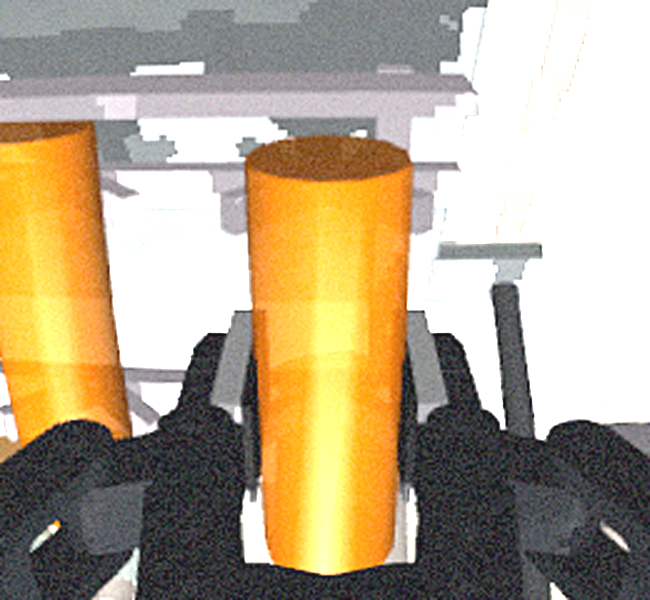

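Emit:
servo_tool(increments="-1 0 0 -.3 0 0 0;-1 0 0 -.3 0 0 0;-1 0 0 -.2 0 0 0;-1 .6 0 -.4 0 0 0;-1 .8 0 -.57 0 0 0;-1 .8 0 -.57 0 0 0;-1 .8 0 -.57 0 0 0;-1 -.1 0 -.3 0 0 0;-1 -.2 0 -.4 0 0 0;-1 -.3 0 -.5 0 0 0;-1 0 0 0 0 .5 0;-1 0 0 0 0 .8 0;-1 0 0 0 0 .8 0;-1 0 0 0 0 .8 0;-1 0 0 0 0 .8 0;-1 0 0 0 0 .8 0;-1 0 0 0 0 .8 0;-1 0 0 0 0 .8 0;-1 0 0 0 0 .8 0;-1 0 0 0 0 .4 0", squeeze=35)

```text
clock: 7.47
ee_pos: [363.6, 321.0, 123.2]
orientation: [0.045, 3.135, 0.011]
force: [0.2, -0.8, -0.9]
gripper_width: 25.9
```

Run:
```python
from look import *
Rt=Rtool(STOCK,0)
print(VAC+Rt.apply([0,0,47.2-110]))
togo(arm,VAC+Rt.apply([-.7,0,47.2-130]),Rt)
im=arm.camera("wrist"); cv2.imwrite("pics/w8.png",im[:,:,::-1])
```

```text
[ 484.1 -229.5  100.8]
t 7.47 pos [363.6 321.  123.2] F [ 0.2 -0.8 -0.9] w 25.9
turn units [ 0.08  0.08 -1.55] shift units now [-3.420e+00 -1.367e+01 -1.000e-02] shift after turn [ -1.71 -13.99   0.06] q [ 0.56 -0.05  1.97  0.    1.21 -0.98]
```

View pics/w8.png

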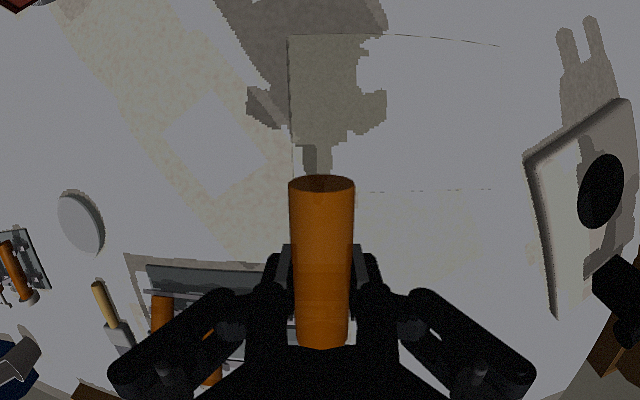

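Emit:
servo_tool(increments="-1 0 0 -.5 .08 .08 -.5;-1 0 0 -.8 0 0 -.6;-1 0 -.3 -.6 0 0 -.45;-1 0 -.6 -.2 0 0 0;-1 0 -.85 0 0 0 0;-1 0 -.95 0 0 0 0;-1 0 -.95 0 0 0 0;-1 0 -.95 0 0 0 0;-1 0 -.95 0 0 0 0;-1 0 -.95 0 0 0 0;-1 0 -.95 0 0 0 0;-1 0 -.95 0 0 0 0;-1 0 -.95 0 0 0 0;-1 -.2 -.95 0 0 0 0;-1 -.4 -.95 0 0 0 0;-1 -.4 -.8 0 0 0 0;-1 -.4 -.6 0 0 0 0;-1 -.3 -.3 0 0 0 0;-1 0 0 0 0 0 0")

```text
clock: 9.1
ee_pos: [483.5, -212.9, 213.2]
orientation: [-0.157, 3.122, -0.036]
force: [-0.6, 0.7, -1.0]
gripper_width: 25.9
```

Run:
```python
from look import *
Rt=Rtool(STOCK,0)
togo(arm,VAC+Rt.apply([-.7,0,47.2-130]),Rt)
look("w9",VAC,Rt)
```

```text
t 9.1 pos [ 483.5 -212.9  213.2] F [-0.6  0.7 -1. ] w 25.9
turn units [-0.3   0.18  0.07] shift units now [ 0.04 -0.36  2.32] shift after turn [ 0.01 -0.41  2.31] q [-0.56 -0.04  1.79 -0.01  1.37 -2.23]
tool in target frame [  -1.    16.5 -175.2]
[261. 165.] 1587 [array([ 47.9, -58.7]), array([ -1. , -58.1]), array([-52.4, -58.3])]
[329. 247.] 10299 [array([52.3, 50.7]), array([-107.8,   22.3]), array([-295.1,   -8.4])]
[212. 165.] 1465 [array([  48.1, -119.1]), array([  -0.7, -118.3]), array([ -53.1, -119. ])]
[564. 229.] 863 [array([-29.9, 363.6]), array([-87. , 386.3]), array([-149.7,  415.6])]
```

View pics/w9.png

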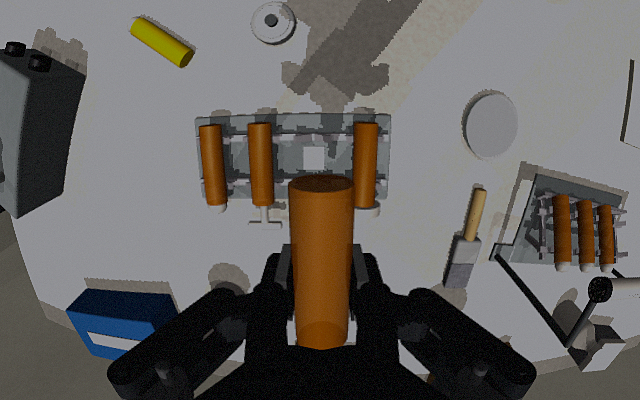

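Emit:
servo_tool(increments="-1 0 -.2 .5 -.3 .18 .07;-1 0 -.15 .7 0 0 0;-1 0 0 .7 0 0 0;-1 0 0 .5 0 0 0;-1 0 0 .4 0 0 0;-1 0 0 .4 0 0 0;-1 0 0 0 0 0 0")

```text
clock: 9.73
ee_pos: [481.0, -219.9, 81.6]
orientation: [0.158, -3.137, 0.003]
force: [-1.0, 0.8, -0.9]
gripper_width: 26.1
```

Run:
```python
from look import *
Rt=Rtool(STOCK,0)
togo(arm,VAC+Rt.apply([-.7,0,47.2-40]),Rt)
look("w10",VAC,Rt)
```

```text
t 9.73 pos [ 481.  -219.9   81.6] F [-1.   0.8 -0.9] w 26.1
turn units [-0.02 -0.01  0.07] shift units now [-0.07 -0.25  1.27] shift after turn [-0.07 -0.25  1.27] q [-0.58  0.12  1.89 -0.    1.14 -2.25]
tool in target frame [  2.2   9.9 -43.6]
[233. 213.] 3018 [array([ 50. , -58.7]), array([ -1.4, -57.3]), array([-55.6, -57.9])]
[391. 207.] 3894 [array([50.6, 62. ]), array([ 3.8, 62.1]), array([-56.2,  64.1])]
[164. 209.] 3085 [array([  47.8, -119.9]), array([   0.8, -117.9]), array([ -55.5, -119.4])]
[321. 262.] 8793 [array([28.1,  9.5]), array([-42.8,  10.3]), array([-145.6,   11.3])]
[622. 276.] 1132 [array([-32. , 365.5]), array([-97.1, 407.6]), array([-182.3,  472.4])]
```

View pics/w10.png

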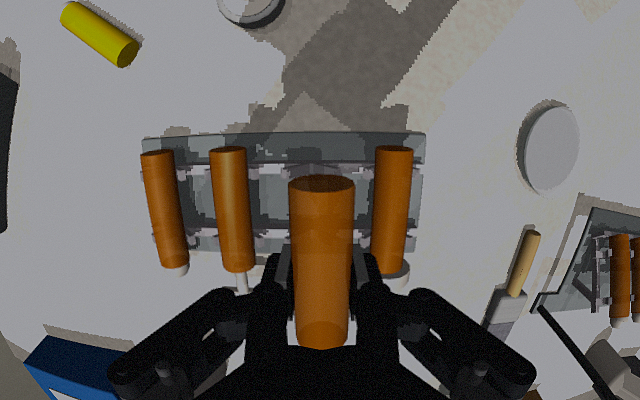

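Add to h.py:
```python
VAC=VAC+Rtool(STOCK,0).apply([1,2.2,0]); SPARE=SPARE+Rtool(STOCK,0).apply([.5,1.8,0])
```

```text
(no output)
```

Emit:
servo_tool(increments="-1 -.04 -.15 .2 0 0 0.07;-1 0 -.08 .4 0 0 0;-1 0 0 .4 0 0 0;-1 0 0 .3 0 0 0;-1 0 0 .2 0 0 0;-1 0 0 0 0 0 0")

```text
clock: 10.28
ee_pos: [489.7, -231.9, 28.0]
orientation: [-0.152, 3.127, -0.019]
force: [-0.1, 0.2, -1.3]
gripper_width: 26.0
```

Run:
```python
from look import *
Rt=Rtool(STOCK,0)
togo(arm,VAC+Rt.apply([-.7,0,47.2]),Rt)
look("w11",VAC,Rt)
```

```text
t 10.28 pos [ 489.7 -231.9   28. ] F [-0.1  0.2 -1.3] w 26.0
turn units [-0.15  0.13  0.02] shift units now [0.15 0.14 0.93] shift after turn [0.14 0.13 0.93] q [-0.59  0.21  1.9  -0.    1.02 -2.25]
tool in target frame [-6.3 -5.1 10. ]
[229. 221.] 4149 [array([ 49.6, -60.2]), array([  6.6, -58.4]), array([-48. , -58.8])]
[430. 219.] 5362 [array([50.3, 60.3]), array([ 8.8, 58.8]), array([-48.8,  60.1])]
[144. 225.] 4665 [array([  48.6, -122.7]), array([   1.8, -119.5]), array([ -58.7, -122. ])]
[321. 259.] 8344 [array([35.3, -5. ]), array([-17.4,  -4.6]), array([-97.2,  -4.1])]
```

Emit:
servo_tool(increments="-1 .1 .1 .1 -.15 .13 0;-1 .06 .04 .2 0 0 0;-1 0 0 .2 0 0 0;-1 0 0 0 0 0 0")

```text
clock: 10.67
ee_pos: [484.7, -228.0, 9.9]
orientation: [-0.152, 3.134, -0.004]
force: [-0.6, 0.2, -1.1]
gripper_width: 26.5
```

Run:
```python
from look import *
Rt=Rtool(STOCK,0)
togo(arm,VAC+Rt.apply([-.7,0,47.2]),Rt)
```

```text
t 10.67 pos [ 484.7 -228.     9.9] F [-0.6  0.2 -1.1] w 26.5
turn units [-0.03  0.05  0.03] shift units now [0.03 0.02 0.48] shift after turn [0.03 0.02 0.48] q [-0.59  0.23  1.91  0.    0.99 -2.26]
```

Emit:
servo_tool(increments="-1 .03 .02 .15 -.03 .05 0.03;-1 0 0 .15 0 0 0;-1 0 0 0 0 0 0")

```text
clock: 10.92
ee_pos: [483.3, -227.3, -3.3]
orientation: [0.148, -3.138, 0.001]
force: [0.5, 0.2, -1.6]
gripper_width: 25.5
```

Run:
```python
from look import *
Rt=Rtool(STOCK,0)
togo(arm,VAC+Rt.apply([-.7,0,47.2]),Rt)
look("w12",VAC,Rt)
```

```text
t 10.92 pos [ 483.3 -227.3   -3.3] F [ 0.5  0.2 -1.6] w 25.5
turn units [-0.   -0.01 -0.01] shift units now [-0.01 -0.    0.15] shift after turn [-0.01 -0.    0.15] q [-0.59  0.26  1.91 -0.    0.97 -2.25]
tool in target frame [-0.4  0.  41.3]
[441. 231.] 4434 [array([51.2, 58.4]), array([21.3, 58. ]), array([-22.5,  60. ])]
[201. 231.] 3923 [array([ 50.5, -59.1]), array([ 21.3, -57.7]), array([-21.6, -58.2])]
[322. 257.] 7337 [array([49.2,  0.3]), array([8. , 0.5]), array([-56.4,   0.8])]
[113. 255.] 5536 [array([  48.8, -123.4]), array([   3.5, -118.8]), array([ -60.5, -122.3])]
```

View pics/w12.png

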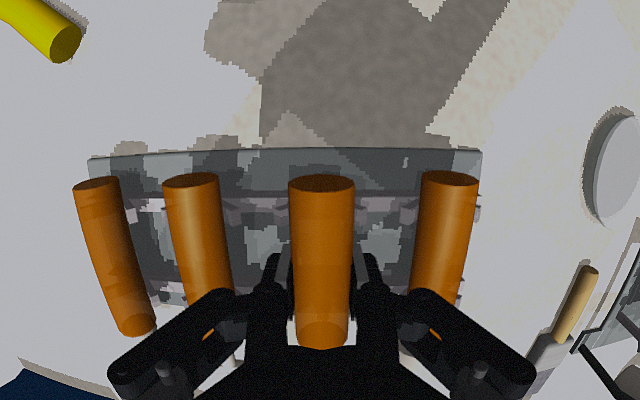

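Emit:
servo_tool(increments="-1 .03 0 .08 0 0 0;-1 0 0 .04 0 0 0;-1 0 0 0 0 0 0")

```text
clock: 11.22
ee_pos: [482.5, -227.8, -7.9]
orientation: [-0.148, 3.138, -0.001]
force: [0.8, 0.6, -1.3]
gripper_width: 26.1
```

Run:
```python
from look import *
Rt=Rtool(STOCK,0)
togo(arm,VAC+Rt.apply([-.7,0,47.2]),Rt)
```

```text
t 11.22 pos [ 482.5 -227.8   -7.9] F [ 0.8  0.6 -1.3] w 26.1
turn units [-0.01  0.   -0.01] shift units now [-0.03  0.01  0.03] shift after turn [-0.03  0.01  0.03] q [-0.59  0.26  1.91 -0.    0.96 -2.25]
```

Emit:
servo_tool(increments="-1 0 0 .05 0 0 0;-1 0 0 0 0 0 0")

```text
clock: 11.38
ee_pos: [482.6, -227.9, -9.9]
orientation: [-0.148, 3.138, -0.002]
force: [0.0, -0.6, -1.1]
gripper_width: 25.8
```

Emit:
servo_tool(increments="-1 0 0 .05 0 0 0;-1 0 0 0 0 0 0")

```text
clock: 11.55
ee_pos: [483.2, -228.0, -10.2]
orientation: [-0.149, 3.137, -0.002]
force: [-0.2, 0.9, -0.0]
gripper_width: 26.3
```

Emit:
servo_tool(increments="-1 0 0 .06 0 0 0;-1 0 0 0 0 0 0")

```text
clock: 11.72
ee_pos: [483.8, -228.0, -10.0]
orientation: [-0.149, 3.137, -0.001]
force: [1.1, -0.3, -1.0]
gripper_width: 25.8
```

Emit:
servo_tool(increments="-1 0 0 .1 0 0 0;-1 0 0 0 0 0 0")

```text
clock: 11.88
ee_pos: [485.0, -227.8, -10.5]
orientation: [-0.15, 3.136, -0.001]
force: [-0.5, -0.5, -1.0]
gripper_width: 26.3
```

Run:
```python
from look import *
Rt=Rtool(STOCK,0)
togo(arm,VAC+Rt.apply([-.7,0,47.2]),Rt); print(arm.sense()['moment'],arm.sense()['effort'])
look("w13",VAC,Rt)
```

```text
t 11.88 pos [ 485.  -227.8  -10.5] F [-0.5 -0.5 -1. ] w 26.3
turn units [-0.01  0.02  0.01] shift units now [ 0.03  0.01 -0.03] shift after turn [ 0.03  0.01 -0.03] q [-0.59  0.27  1.91  0.    0.96 -2.25]
[ 0.00828156 -0.01465351 -0.00130651] [ 2.50591087e-02 -4.50172198e+01 -3.18543828e+01  4.01004741e-02
  1.15646760e-01 -6.05723864e-03]
tool in target frame [-2.  -0.6 48.5]
[447. 231.] 4106 [array([51.4, 57. ]), array([23.3, 57.2]), array([-22. ,  60.2])]
[196. 231.] 4185 [array([ 50.6, -58.6]), array([ 22.9, -57.7]), array([-21.2, -59. ])]
[321. 254.] 7546 [array([49.6, -0.4]), array([12.7, -0.2]), array([-50.2,   0.3])]
[107. 257.] 5832 [array([  48.9, -123.3]), array([   4. , -118.4]), array([ -61.2, -122.4])]
```

View pics/w13.png

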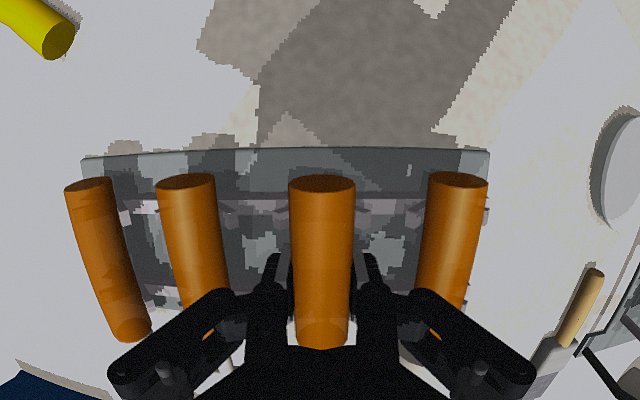

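Emit:
servo_tool(increments="-1 .04 .01 .08 0 0 0;-1 0 0 .05 0 0 0")

```text
clock: 12.1
ee_pos: [485.8, -228.0, -11.4]
orientation: [-0.151, 3.133, -0.002]
force: [-12.5, 6.0, 22.5]
gripper_width: 26.3
```

Emit:
servo_tool(increments="-1 0 0 .06 0 0 0")

```text
clock: 12.18
ee_pos: [485.8, -227.9, -11.5]
orientation: [-0.152, 3.134, -0.002]
force: [-12.2, 7.2, 30.5]
gripper_width: 26.5
```

Emit:
servo_tool(increments="-1 .03 0 -.06 0 0 0;-1 0 0 0 0 0 0")

```text
clock: 12.35
ee_pos: [485.2, -228.5, -8.2]
orientation: [-0.152, 3.132, -0.004]
force: [0.2, -0.1, -1.1]
gripper_width: 25.9
```

Run:
```python
from look import *
Rt=Rtool(STOCK,0)
togo(arm,VAC+Rt.apply([-.7,0,47.2]),Rt)
```

```text
t 12.35 pos [ 485.2 -228.5   -8.2] F [ 0.2 -0.1 -1.1] w 25.9
turn units [-0.03  0.07  0.02] shift units now [0.04 0.03 0.02] shift after turn [0.04 0.03 0.03] q [-0.59  0.27  1.91  0.    0.96 -2.26]
```

Emit:
servo_tool(increments="-1 .04 .02 .05 -.03 .07 .02;-1 0 0 .02 0 0 0")

```text
clock: 12.52
ee_pos: [483.6, -228.0, -11.2]
orientation: [0.149, -3.138, 0.001]
force: [-6.7, 3.5, 13.0]
gripper_width: 26.0
```

Emit:
servo_tool(increments="-1 0 0 -.01 0 0 0;-.2 0 0 0 0 0 0;0 0 0 0 0 0 0;0.04 0 0 0 0 0 0;0.04 0 0 0 0 0 0")

```text
clock: 12.93
ee_pos: [482.8, -227.7, -13.1]
orientation: [0.148, -3.136, -0.001]
force: [0.2, 0.4, -0.2]
gripper_width: 44.5
```

Run:
```python
from look import *
Rt=Rtool(STOCK,0)
togo(arm,VAC+Rt.apply([-.7,0,47.2-130]),Rt)
look("w14",VAC,Rt)
```

```text
t 12.93 pos [ 482.8 -227.7  -13.1] F [ 0.2  0.4 -0.2] w 44.5
turn units [ 0.01 -0.02 -0.01] shift units now [-0.01  0.01 -3.35] shift after turn [-0.02  0.01 -3.35] q [-0.59  0.28  1.91 -0.    0.96 -2.25]
tool in target frame [ 0.1 -0.3 51.1]
[321. 257.] 6647 [array([51.2, -0.7]), array([14.4,  0. ]), array([-45.1,   1.2])]
[447. 231.] 3916 [array([51.7, 59.1]), array([26. , 56.5]), array([-11.4,  54.9])]
[195. 234.] 4054 [array([ 50.8, -60.1]), array([ 24.7, -57.2]), array([-11.7, -55.4])]
[104. 261.] 5728 [array([  49., -123.]), array([   5.5, -118.6]), array([ -60.6, -123.2])]
```

View pics/w14.png

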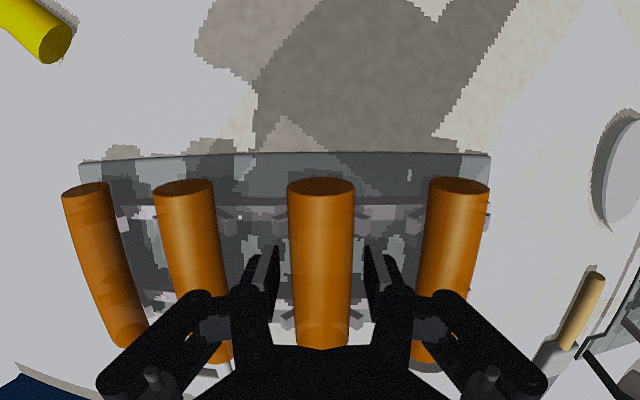

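Emit:
servo_tool(increments="0.06 0 0 -.3 0 0 0;0.06 0 0 -.5 0 0 0;0.06 0 0 -.7 0 0 0;0.06 0 0 -.7 0 0 0;0.06 0 0 -.6 0 0 0;0.06 0 -.5 -.2 0 0 0;0.06 0 -.8 0 0 0 0;0.06 0 -.8 0 0 0 0;0.06 0 -.5 0 0 0 0;0.06 0 0 0 0 0 0")

```text
clock: 13.82
ee_pos: [493.4, -334.0, 120.6]
orientation: [0.155, -3.138, 0.004]
force: [-0.2, 0.5, -0.0]
gripper_width: 45.4
```

Run:
```python
from look import *
Rt=Rtool(STOCK,0)
togo(arm,SPARE+Rt.apply([0,0,47.2-60]),Rt)
look("w15",SPARE,Rt)
cv2.imwrite("pics/t15.png",cv2.resize(arm.camera("top")[180:260,340:470,::-1],None,fx=6,fy=6))
```

```text
t 13.82 pos [ 493.4 -334.   120.6] F [-0.2  0.5 -0. ] w 45.4
turn units [-0.03 -0.    0.05] shift units now [-0.   -0.34  1.75] shift after turn [-0.   -0.34  1.74] q [-0.73  0.22  1.69 -0.    1.23 -2.4 ]
tool in target frame [  0.1  13.6 -82.6]
[306. 193.] 3210 [array([47.1,  0.3]), array([0.2, 0.6]), array([-55.4,   0.8])]
[375. 192.] 3048 [array([47.5, 61. ]), array([ 1.3, 60.5]), array([-53.9,  61.1])]
[441. 189.] 2415 [array([ 47.9, 122. ]), array([  4.3, 120.8]), array([-44. , 121.6])]
[495. 195.] 2016 [array([ 48.1, 182.7]), array([ -1.4, 181.1]), array([-54.3, 182.9])]
```

View pics/w15.png

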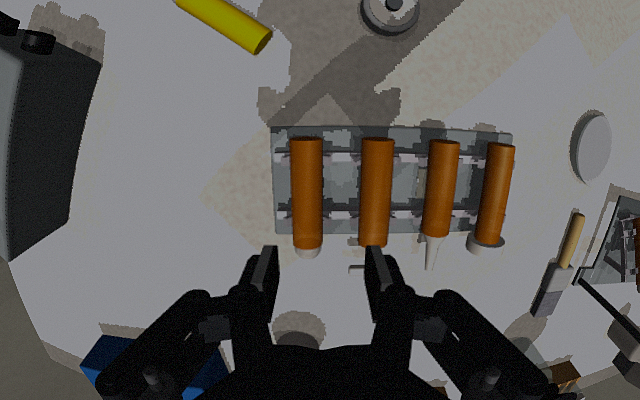

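View pics/t15.png

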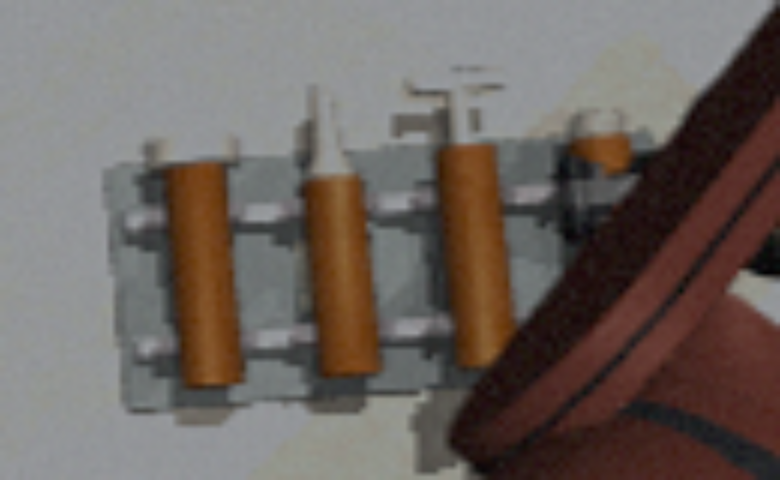

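Emit:
servo_tool(increments="0.06 0 -.2 .3 0 0 0.05;0.06 0 -.12 .5 0 0 0;0.06 0 0 .5 0 0 0;0.06 0 0 .4 0 0 0;0.06 0 0 0 0 0 0")

```text
clock: 14.33
ee_pos: [494.5, -340.3, 48.4]
orientation: [0.155, -3.137, -0.001]
force: [-0.8, 0.4, -0.4]
gripper_width: 45.1
```

Run:
```python
from look import *
Rt=Rtool(STOCK,0)
togo(arm,SPARE+Rt.apply([0,0,47.2]),Rt)
look("w16",SPARE,Rt)
```

```text
t 14.33 pos [ 494.5 -340.3   48.4] F [-0.8  0.4 -0.4] w 45.1
turn units [ 0.01 -0.    0.04] shift units now [ 0.01 -0.18  1.44] shift after turn [ 0.01 -0.18  1.44] q [-0.73  0.32  1.72  0.    1.11 -2.4 ]
tool in target frame [ -0.4   7.3 -10.4]
[311. 225.] 5495 [array([47.1,  0.3]), array([2.1, 0.7]), array([-58.2,   1. ])]
[405. 213.] 4122 [array([48.1, 59.4]), array([10.3, 61.2]), array([-48.3,  66.1])]
[483. 219.] 3717 [array([ 49.3, 123.4]), array([  4.9, 120.8]), array([-46.1, 121.9])]
[545. 222.] 3078 [array([ 49.3, 185.1]), array([  0.9, 181.6]), array([-56.2, 184.7])]
```

Emit:
servo_tool(increments="0.06 0 -.1 .2 0 0 0.04;0.06 0 -.08 .35 0 0 0;0.06 0 0 .35 0 0 0;0.06 0 0 .2 0 0 0;0.06 0 0 0 0 0 0")

```text
clock: 14.8
ee_pos: [497.9, -348.8, 4.9]
orientation: [-0.153, 3.134, -0.005]
force: [0.7, 0.4, -1.4]
gripper_width: 45.2
```

Run:
```python
from look import *
Rt=Rtool(STOCK,0)
togo(arm,SPARE+Rt.apply([-.5,.5,47.2]),Rt)
look("w17",SPARE,Rt)
```

```text
t 14.8 pos [ 497.9 -348.8    4.9] F [ 0.7  0.4 -1.4] w 45.2
turn units [-0.04  0.04  0.03] shift units now [0.06 0.05 0.35] shift after turn [0.06 0.05 0.35] q [-0.74  0.39  1.72  0.    1.03 -2.41]
tool in target frame [-3.  -1.5 33.1]
[325. 250.] 8120 [array([50.3,  0.2]), array([5. , 0.5]), array([-61.3,   1.1])]
[441. 230.] 5137 [array([50.4, 62.1]), array([15.5, 60. ]), array([-27.7,  60. ])]
[528. 240.] 4813 [array([ 49.7, 124.2]), array([  6.6, 120.5]), array([-47.8, 123.1])]
[589. 240.] 3707 [array([ 49.5, 186.3]), array([  2.7, 181.3]), array([-58.1, 187.3])]
```

Emit:
servo_tool(increments="0.06 .06 .04 .2 -.04 .04 0.03;0.06 .03 0 .15 0 0 0;0.06 0 0 0 0 0 0")

```text
clock: 15.1
ee_pos: [495.3, -348.7, -8.0]
orientation: [-0.149, 3.136, -0.004]
force: [0.1, 0.2, -0.3]
gripper_width: 45.2
```

Run:
```python
from look import *
Rt=Rtool(STOCK,0)
togo(arm,SPARE+Rt.apply([0,.3,47.2]),Rt)
```

```text
t 15.1 pos [ 495.3 -348.7   -8. ] F [ 0.1  0.2 -0.3] w 45.2
turn units [-0.03  0.03 -0.  ] shift units now [0.01 0.04 0.03] shift after turn [0.01 0.04 0.03] q [-0.74  0.41  1.72  0.    1.01 -2.41]
```

Emit:
servo_tool(increments="0.06 0 .03 .02 -.03 .03 0;-1 0 0 0 0 0 0;-1 0 0 0 0 0 0;-1 0 0 0 0 0 0;-1 0 0 0 0 0 0;-1 0 0 0 0 0 0", squeeze=35)

```text
clock: 15.6
ee_pos: [495.6, -347.4, -7.7]
orientation: [-0.149, 3.137, -0.001]
force: [-0.1, -0.2, -0.4]
gripper_width: 25.9
```

Run:
```python
from look import *
Rt=Rtool(STOCK,0)
togo(arm,SPARE+Rt.apply([0,.3,47.2]),Rt)
look("w18",SPARE,Rt)
```

```text
t 15.6 pos [ 495.6 -347.4   -7.7] F [-0.1 -0.2 -0.4] w 25.9
turn units [-0.    0.01 -0.  ] shift units now [0.02 0.01 0.04] shift after turn [0.02 0.01 0.04] q [-0.74  0.41  1.72  0.    1.01 -2.41]
tool in target frame [-0.8  0.1 45.7]
[447. 237.] 4414 [array([50.9, 59.8]), array([19.8, 59.9]), array([-22. ,  62.4])]
[321. 260.] 8463 [array([50.1, -0.1]), array([9. , 0.2]), array([-52. ,   0.8])]
[537. 251.] 5227 [array([ 49.9, 124.5]), array([  7.5, 120.4]), array([-48.9, 123.5])]
[598. 250.] 3920 [array([ 49.7, 186.6]), array([  3. , 181.1]), array([-59.1, 188.3])]
```

View pics/w18.png

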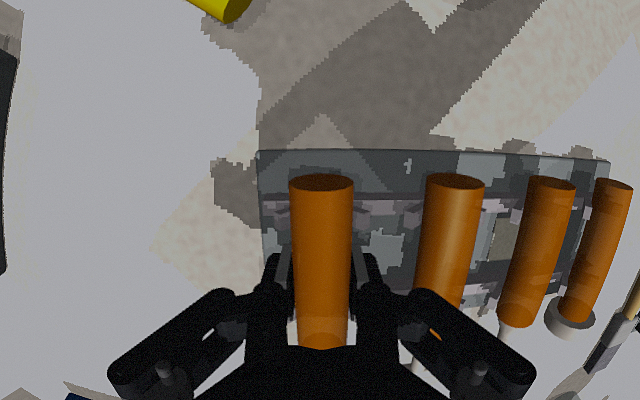

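Emit:
servo_tool(increments="-1 0 0 -.2 0 0 0;-1 0 0 -.3 0 0 0;-1 0 0 -.5 0 0 0;-1 0 0 -.8 0 0 0;-1 0 0 -.9 0 0 0;-1 0 0 -.9 0 0 0;-1 0 0 -.9 0 0 0;-1 .2 .3 -.6 0 0 0;-1 .4 .6 -.3 0 0 0;-1 .4 .8 0 0 0 0;-1 .4 .85 0 0 0 0;-1 .4 .85 0 0 0 0;-1 .4 .85 0 0 0 0;-1 .3 .9 0 0 0 0;-1 .3 .9 0 0 0 0;-1 .2 .9 0 0 0 0;-1 0 .9 0 0 0 0;-1 0 .9 0 0 0 0;-1 0 .6 0 0 0 0;-1 0 0 0 0 0 0")

```text
clock: 17.32
ee_pos: [334.3, 24.2, 237.5]
orientation: [-0.134, 3.109, -0.025]
force: [0.8, -0.5, -0.5]
gripper_width: 26.0
```

```bash
cat >> h.py <<'E'
WA=SL3+Rtool(RACK,L).apply([0,0,45-50])+R.from_euler('z',RACK).apply([-150,0,0])
E
python3 - <<'E'
from look import *
print(WA); togo(arm,WA,Rtool(RACK,0)); togo(arm,WA,Rtool(RACK,L))
cv2.imwrite("pics/w19.png",arm.camera("wrist")[:,:,::-1])
E
```

```text
[378.49819318 319.04420403  65.9074685 ]
t 17.32 pos [334.3  24.2 237.5] F [ 0.8 -0.5 -0.5] w 26.0
turn units [-0.19  0.37  1.55] shift units now [-1.61  7.32  4.21] shift after turn [-0.82  7.41  4.29] q [-0.15 -0.6   2.17 -0.01  1.54 -1.81]
t 17.32 pos [334.3  24.2 237.5] F [ 0.8 -0.5 -0.5] w 26.0
turn units [ 0.29 -7.25  1.56] shift units now [-1.61  7.32  4.21] shift after turn [1.79 7.41 3.99] q [-0.15 -0.6   2.17 -0.01  1.54 -1.81]
```

View pics/w19.png

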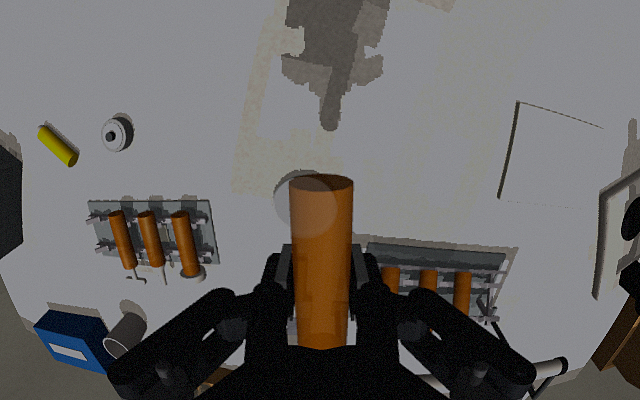

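Emit:
servo_tool(increments="-1 0 .4 0 -.1 .2 .5;-1 0 .7 0 -.1 .17 .5;-1 0 .85 0 0 0 .55;-1 0 .9 0 0 0 0;-1 0 .9 0 0 0 0;-1 0 .9 .2 0 0 0;-1 0 .9 .4 0 0 0;-1 0 .9 .5 0 0 0;-1 0 .6 .5 0 0 0;-1 0 .2 .3 0 0 0;-1 0 0 0 0 -.5 0;-1 0 0 0 0 -.8 0;-1 0 0 0 0 -.9 0;-1 0 0 0 0 -.9 0;-1 0 0 0 0 -.9 0;-1 0 0 0 0 -.9 0;-1 0 0 0 0 -.9 0;-1 0 0 0 0 -.8 0;-1 0 0 0 0 -.6 0;-1 0 0 0 0 0 0")

```text
clock: 19.03
ee_pos: [365.8, 310.0, 172.1]
orientation: [0.086, 2.511, -0.032]
force: [-0.6, -0.7, -1.9]
gripper_width: 25.8
```

Run:
```python
from look import *
togo(arm,WA,Rtool(RACK,L))
look("w20",SL3,Rtool(RACK,L))
```

```text
t 19.03 pos [365.8 310.  172.1] F [-0.6 -0.7 -1.9] w 25.8
turn units [-0.26  0.23 -0.3 ] shift units now [1.32 0.25 2.32] shift after turn [1.27 0.24 2.35] q [ 0.91 -0.37  2.28 -0.64  0.96 -0.29]
tool in target frame [  72.1   -9.5 -185.1]
[ 33. 196.] 1279 [array([  10.8, -438.6]), array([  37.9, -536.2]), array([  66.5, -647.7])]
[197. 220.] 1185 [array([  49.9, -182.6]), array([  -1.9, -181.1]), array([ -56. , -181.4])]
[240. 220.] 1318 [array([  46.3, -121.1]), array([  -1.3, -120.5]), array([ -56. , -120.9])]
[318. 259.] 9397 [array([ 49.9, -27.6]), array([-59.7, -21.2]), array([-238.6,  -11.6])]
```

View pics/w20.png

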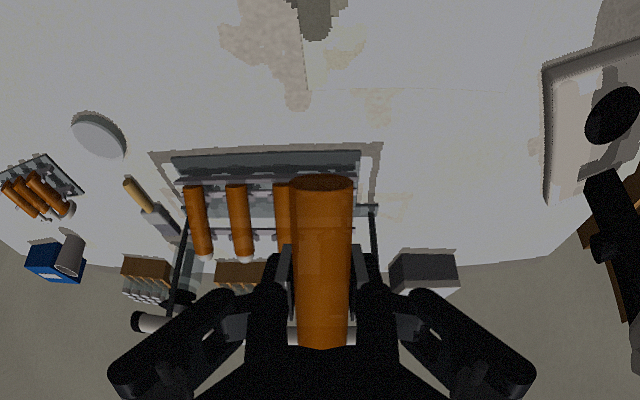

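Emit:
servo_tool(increments="-1 .3 .1 .5 -.26 .23 -.3;-1 .4 .1 .7 0 0 0;-1 .4 .04 .7 0 0 0;-1 .2 0 .4 0 0 0;-1 0 0 0 0 0 0")

```text
clock: 19.5
ee_pos: [386.1, 322.3, 72.9]
orientation: [0.058, 2.528, -0.004]
force: [-0.1, -0.1, -0.6]
gripper_width: 25.9
```

Run:
```python
from look import *
Rt=Rtool(RACK,L)
togo(arm,SL3+Rt.apply([0,0,45-50]),Rt)
```

```text
t 19.5 pos [386.1 322.3  72.9] F [-0.1 -0.1 -0.6] w 25.9
turn units [ 0.07  0.02 -0.12] shift units now [-2.82 -0.07  2.19] shift after turn [-2.82 -0.09  2.19] q [ 0.86 -0.15  2.31 -0.75  0.71 -0.15]
```

Emit:
servo_tool(increments="-1 -.3 -.05 .2 .07 .02 -.12;-1 -.6 -.03 .4 0 0 0;-1 -.6 0 .4 0 0 0;-1 -.6 0 .4 0 0 0;-1 -.5 0 .35 0 0 0;-1 -.3 0 .2 0 0 0;-1 0 0 0 0 0 0")

```text
clock: 20.08
ee_pos: [542.5, 309.2, 85.8]
orientation: [0.057, 2.527, -0.02]
force: [-0.6, -0.1, -0.4]
gripper_width: 26.1
```

Run:
```python
from look import *
Rt=Rtool(RACK,L)
togo(arm,SL3+Rt.apply([-8,0,44]),Rt)
look("w21",SL3,Rt)
```

```text
t 20.08 pos [542.5 309.2  85.8] F [-0.6 -0.1 -0.4] w 26.1
turn units [-0.07  0.04 -0.07] shift units now [0.38 0.1  1.43] shift after turn [0.38 0.09 1.43] q [ 0.59  0.06  2.09 -0.67  0.59 -0.45]
tool in target frame [-23.1  -3.6 -13.1]
[233. 191.] 5531 [array([ 48.3, -60.6]), array([  1.4, -59.6]), array([-56.7, -61. ])]
[154. 193.] 4469 [array([  48.3, -121.7]), array([   0.2, -119.4]), array([ -55.7, -121.9])]
[ 92. 194.] 3356 [array([  48.2, -184.2]), array([  -0.3, -180.5]), array([ -55.2, -183.6])]
[321. 256.] 8528 [array([12.4, -3.6]), array([-45.4,  -3.6]), array([-138.5,   -3.6])]
[204. 284.] 1358 [array([-67.2, -47.4]), array([-72.2, -92.7]), array([ -77.5, -131.3])]
```

View pics/w21.png

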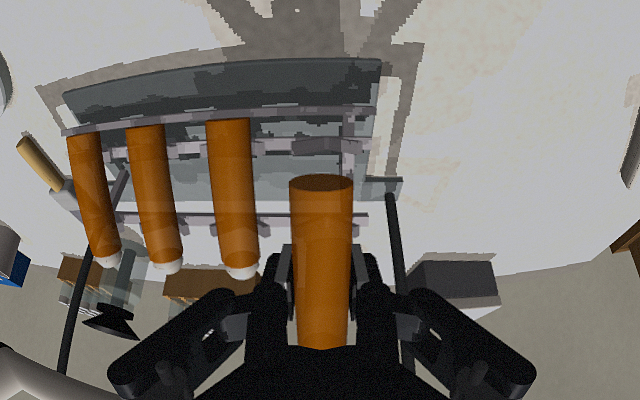

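Emit:
servo_tool(increments="-1 .2 .05 .2 -.07 .04 -.07;-1 .15 .03 .3 0 0 0;-1 .05 0 .3 0 0 0;-1 0 0 .25 0 0 0;-1 0 0 0 0 0 0")

```text
clock: 20.55
ee_pos: [552.6, 312.1, 42.7]
orientation: [0.049, 2.529, -0.013]
force: [0.5, 0.0, -1.0]
gripper_width: 26.1
```

Run:
```python
from look import *
Rt=Rtool(RACK,L)
togo(arm,SL3+Rt.apply([-8,0,44]),Rt)
look("w22",SL3,Rt)
```

```text
t 20.55 pos [552.6 312.1  42.7] F [ 0.5  0.  -1. ] w 26.1
turn units [ 0.02  0.02 -0.01] shift units now [-0.04  0.01  0.4 ] shift after turn [-0.04  0.01  0.4 ] q [ 0.58  0.16  2.08 -0.75  0.51 -0.36]
tool in target frame [-6.6 -0.4 27.9]
[167. 234.] 12434 [array([-12.4, -37.6]), array([  6.3, -86.2]), array([  27.5, -154.8])]
[ 59. 236.] 4310 [array([  48.8, -183.6]), array([  -0.9, -181.4]), array([ -60.1, -190.1])]
[321. 256.] 8531 [array([40.3, -0.2]), array([-4.6, -0.1]), array([-76.9,   0.2])]
```

View pics/w22.png

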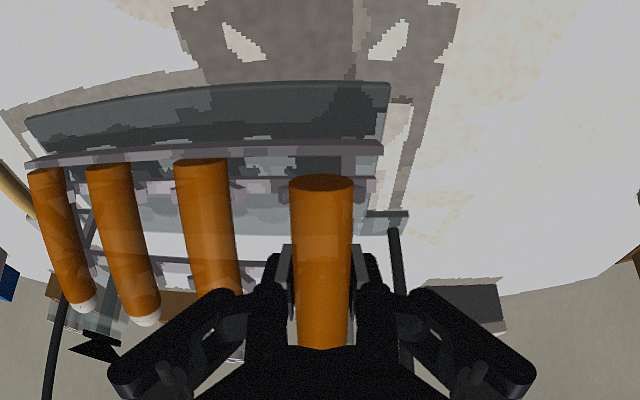

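Descend the remaining ~16 mm with force watch.

Emit:
servo_tool(increments="-1 -.04 .01 .15 0 0 0;-1 0 0 .1 0 0 0;-1 0 0 0 0 0 0")

```text
clock: 20.85
ee_pos: [559.2, 313.1, 36.0]
orientation: [0.047, 2.529, -0.012]
force: [0.2, 0.2, -1.7]
gripper_width: 26.2
```

Run:
```python
from look import *
Rt=Rtool(RACK,L)
togo(arm,SL3+Rt.apply([-8,0,44]),Rt)
```

```text
t 20.85 pos [559.2 313.1  36. ] F [ 0.2  0.2 -1.7] w 26.2
turn units [0.03 0.02 0.  ] shift units now [ 0.   -0.02  0.17] shift after turn [ 0.   -0.02  0.17] q [ 0.57  0.18  2.07 -0.76  0.49 -0.35]
```

Emit:
servo_tool(increments="-1 0 -.02 .1 0 0 0;-1 0 0 .06 0 0 0")

```text
clock: 21.02
ee_pos: [563.4, 312.7, 31.3]
orientation: [0.046, 2.528, -0.011]
force: [0.9, 0.3, -0.2]
gripper_width: 26.0
```

Run:
```python
from look import *
Rt=Rtool(RACK,L)
togo(arm,SL3+Rt.apply([-8,0,44]),Rt)
```

```text
t 21.02 pos [563.4 312.7  31.3] F [ 0.9  0.3 -0.2] w 26.0
turn units [0.04 0.04 0.  ] shift units now [ 0.02 -0.02  0.01] shift after turn [ 0.02 -0.02  0.01] q [ 0.57  0.2   2.06 -0.78  0.48 -0.34]
```

Emit:
servo_tool(increments="-1 0.02 -.02 .06 0.04 0.04 0;-1 0 0 .03 0 0 0")

```text
clock: 21.18
ee_pos: [564.8, 311.7, 28.9]
orientation: [0.049, 2.53, -0.016]
force: [-32.4, -4.3, 31.4]
gripper_width: 25.8
```

Emit:
servo_tool(increments="-1 0 0 .05 0 0 0;-1 0 0 .02 0 0 0")

```text
clock: 21.35
ee_pos: [564.8, 311.6, 28.9]
orientation: [0.051, 2.53, -0.019]
force: [-5.3, -1.4, 3.0]
gripper_width: 25.5
```

Emit:
servo_tool(increments="-1 .07 0 -.02 0 0 0;-1 .05 0 0 0 0 0")

```text
clock: 21.52
ee_pos: [560.7, 312.3, 27.9]
orientation: [0.051, 2.528, -0.018]
force: [-0.4, 1.1, -0.9]
gripper_width: 25.8
```

Run:
```python
from look import *
Rt=Rtool(RACK,L)
togo(arm,SL3+Rt.apply([-.5,0,45.5]),Rt); print('F tool',R.from_rotvec(arm.sense()['orientation']).inv().apply(arm.sense()['force']).round(1))
look("w23",SL3,Rt)
```

```text
t 21.52 pos [560.7 312.3  27.9] F [-0.4  1.1 -0.9] w 25.8
turn units [-0.04  0.02 -0.02] shift units now [ 0.11 -0.    0.02] shift after turn [ 0.11 -0.    0.02] q [ 0.57  0.2   2.06 -0.79  0.49 -0.32]
F tool [0.9 1.1 0.5]
tool in target frame [-4.7  0.2 44.7]
[194. 232.] 6266 [array([ 49.7, -60.4]), array([ 17.9, -59.9]), array([-26.4, -61.9])]
[112. 255.] 6904 [array([  49. , -126.7]), array([   1.1, -116.9]), array([ -58.9, -115.2])]
[321. 256.] 8450 [array([46.6,  0.7]), array([6.9, 0.7]), array([-56.8,   0.7])]
[ 46. 246.] 4483 [array([  48.6, -184.8]), array([   1.7, -179.7]), array([ -59.8, -187.2])]
```

View pics/w23.png

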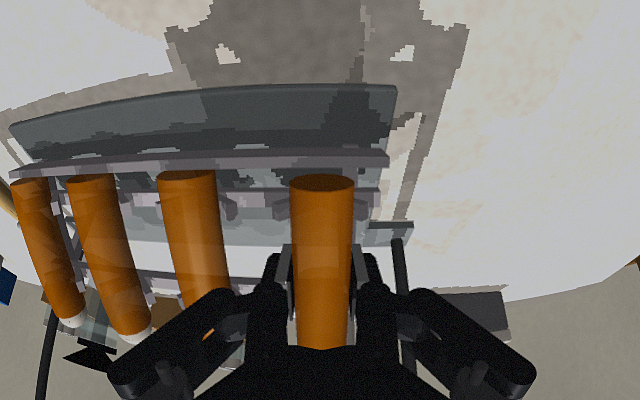

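Emit:
servo_tool(increments="-1 .06 0 0 -.04 0 0;-1 .04 0 0 0 0 0")

```text
clock: 21.73
ee_pos: [557.2, 312.4, 24.9]
orientation: [0.049, 2.529, -0.014]
force: [2.1, -0.8, 2.2]
gripper_width: 25.9
```

Emit:
servo_tool(increments="-1 .05 0 .01 0 0 0;-1 .04 0 0 0 0 0")

```text
clock: 21.9
ee_pos: [557.4, 312.7, 25.0]
orientation: [0.049, 2.524, -0.013]
force: [2.5, -2.1, 2.9]
gripper_width: 25.6
```

Run:
```python
from look import *
Rt=Rtool(RACK,L)
togo(arm,SL3+Rt.apply([-.5,0,45.5]),Rt); print('F tool',R.from_rotvec(arm.sense()['orientation']).inv().apply(arm.sense()['force']).round(1))
```

```text
t 21.9 pos [557.4 312.7  25. ] F [ 2.5 -2.1  2.9] w 25.6
turn units [ 0.01  0.08 -0.01] shift units now [-0.01 -0.01  0.01] shift after turn [-0.01 -0.01  0.01] q [ 0.58  0.2   2.07 -0.81  0.48 -0.29]
F tool [-3.8 -2.  -0.9]
```

Emit:
servo_tool(increments="-1 .03 0 .06 0 .05 0;-1 .02 0 .03 0 0 0")

```text
clock: 22.07
ee_pos: [558.5, 311.8, 23.5]
orientation: [0.052, 2.526, -0.017]
force: [-22.7, -4.6, 25.2]
gripper_width: 25.9
```

Run:
```python
from look import *
Rt=Rtool(RACK,L)
togo(arm,SL3+Rt.apply([-.5,0,45.5]),Rt); print('F tool',R.from_rotvec(arm.sense()['orientation']).inv().apply(arm.sense()['force']).round(1))
look("w24",SL3,Rt)
```

```text
t 22.07 pos [558.5 311.8  23.5] F [-22.7  -4.6  25.2] w 25.9
turn units [-0.02  0.06 -0.03] shift units now [-0.    0.01 -0.04] shift after turn [-0.    0.01 -0.04] q [ 0.57  0.21  2.07 -0.81  0.48 -0.29]
F tool [  3.8  -5.5 -33.6]
tool in target frame [-0.3 -0.4 47. ]
[194. 238.] 5839 [array([ 50. , -60.3]), array([ 20.6, -60. ]), array([-20.7, -62.1])]
[321. 258.] 8332 [array([48.8,  0. ]), array([11.6,  0.1]), array([-49.9,   0.3])]
[111. 263.] 6750 [array([  49.3, -126.4]), array([   2.1, -117.3]), array([ -57. , -116.1])]
[ 46. 253.] 4421 [array([  48.9, -185.1]), array([   2.1, -179.6]), array([ -60.4, -186.8])]
```

View pics/w24.png

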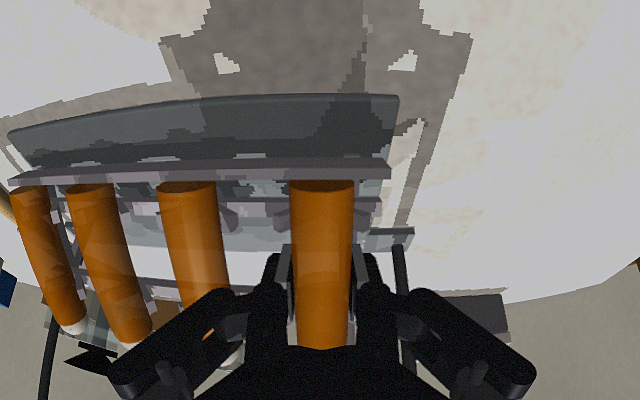

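Emit:
servo_tool(increments="-1 0.02 0 -.02 0 0 0;-.3 0 0 0 0 0 0;0 0 0 0 0 0 0;0.06 0 0 0 0 0 0;0.06 0 0 0 0 0 0")

```text
clock: 22.53
ee_pos: [556.7, 312.0, 23.3]
orientation: [0.052, 2.526, -0.016]
force: [0.1, -1.2, 0.9]
gripper_width: 45.3
```

Run:
```python
from look import *
Rt=Rtool(RACK,L)
togo(arm,SL3+Rt.apply([0,0,-60]),Rt)
look("w25",SL3,Rt)
```

```text
t 22.53 pos [556.7 312.   23.3] F [ 0.1 -1.2  0.9] w 45.3
turn units [-0.02  0.05 -0.03] shift units now [-0.04  0.   -2.65] shift after turn [-0.03  0.01 -2.65] q [ 0.58  0.21  2.07 -0.81  0.48 -0.29]
tool in target frame [ 1.2 -0.2 46.2]
[321. 260.] 8258 [array([48.9, -0.2]), array([11.6,  0.1]), array([-49.3,   0.5])]
[195. 238.] 5522 [array([ 50.3, -61.9]), array([ 21.7, -59.6]), array([-14.3, -58.7])]
[110. 261.] 6319 [array([  49.6, -124.3]), array([   4.4, -118.6]), array([ -58.8, -121. ])]
[ 47. 255.] 4373 [array([  48.7, -185.5]), array([   2.1, -180. ]), array([ -60.4, -187. ])]
```

View pics/w25.png

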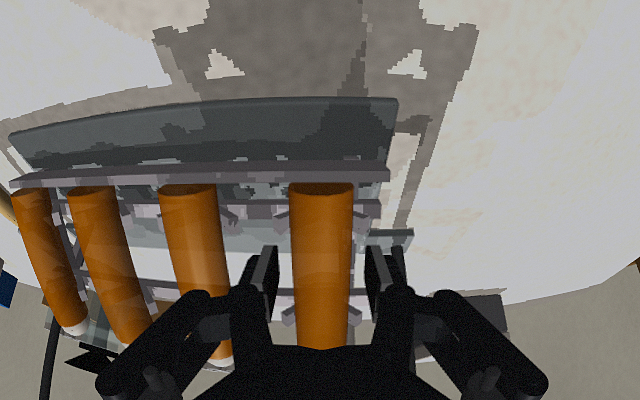

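Released and seated. Retreat along the tool axis, then back and look.

Emit:
servo_tool(increments="0.06 0 0 -.25 0 0 0;0.06 0 0 -.4 0 0 0;0.06 0 0 -.5 0 0 0;0.06 0 0 -.7 0 0 0;0.06 0 0 -.7 0 0 0;0.06 .2 0 -.7 0 0 0;0.06 .5 0 -.7 0 0 0;0.06 .5 0 -.6 0 0 0;0.06 .3 0 -.4 0 0 0;0.06 0 0 0 0 0 0;0.06 0 0 0 0 0 0")

```text
clock: 23.5
ee_pos: [382.2, 318.3, 157.7]
orientation: [0.054, 2.534, -0.011]
force: [0.2, 0.5, -0.5]
gripper_width: 45.3
```

Run:
```python
from look import *
Rt=Rtool(RACK,L)
look("w26",SL3,Rt)
a=arm.camera("top")[:,:,::-1]; b=arm.camera("scene")[:,:,::-1]; print(arm.sense()['dq'].round(3),arm.sense()['ee_pos'])
cv2.imwrite("pics/t26.png",cv2.convertScaleAbs(cv2.resize(a[130:260,130:470],None,fx=2.3,fy=2.3,interpolation=cv2.INTER_CUBIC),alpha=1.5))
cv2.imwrite("pics/s26.png",cv2.convertScaleAbs(cv2.resize(b[100:310,190:450],None,fx=2.8,fy=2.8,interpolation=cv2.INTER_CUBIC),alpha=1.5))
```

```text
tool in target frame [  67.1   -0.6 -164.1]
[ 19. 198.] 1083 [array([   2. , -450.9]), array([  35.1, -522.6]), array([  68. , -601.4])]
[223. 226.] 1449 [array([  47.3, -121.5]), array([  -1. , -120.6]), array([ -56.1, -121.1])]
[271. 220.] 1293 [array([ 46.6, -62.3]), array([  7. , -59.5]), array([-54.6, -56.1])]
[322. 226.] 1640 [array([47.1,  0.3]), array([-1. ,  0.1]), array([-55.2,  -0.1])]
[179. 225.] 1270 [array([  45.8, -182.4]), array([  -1.4, -181.2]), array([ -56., -182.])]
[-0.013  0.018 -0.003 -0.004  0.001  0.001] [383.30089136 317.45574276 156.71758025]
```

View pics/w26.png

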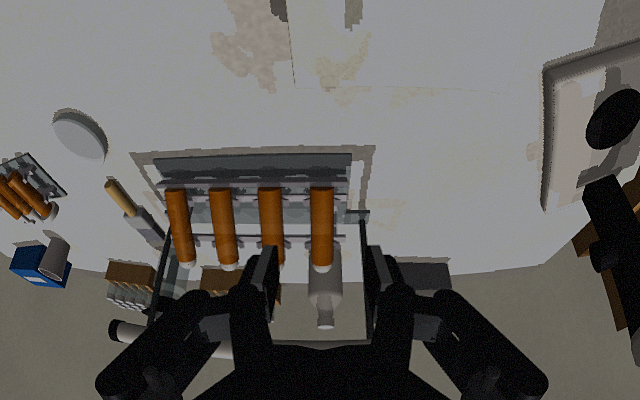

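View pics/t26.png

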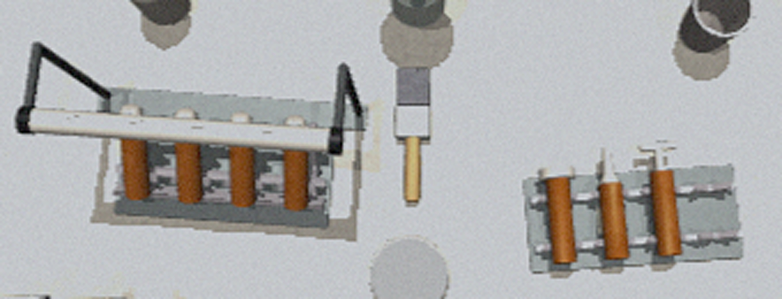

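View pics/s26.png

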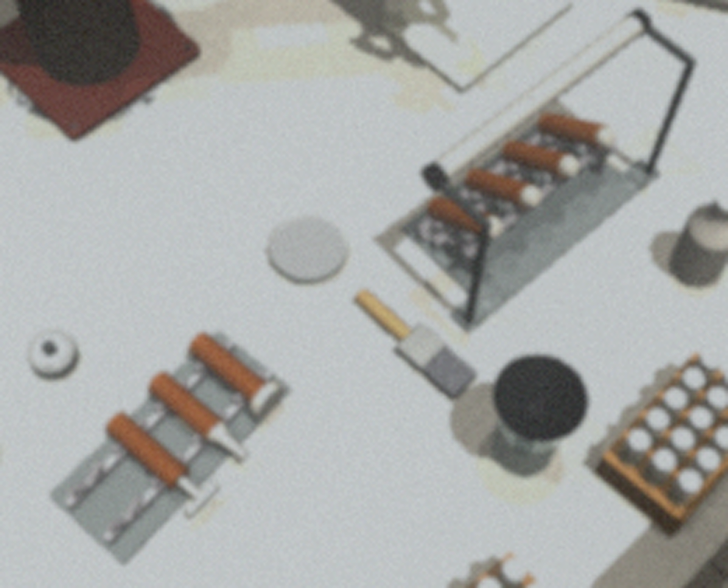

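Run:
```python
from bench import arm
print(arm.hand_in())
```

```text
the job is handed in; nothing more can be done
None
```

I took the nozzle vial out of slot 3 and laid it in the empty stock place. I then laid the domed-plug spare in slot 3 with its foot on the stop. I handed in at about 23.7 s of the 64 s allowed; no verdict was reported.

**Last checks (wrist, top and scene pictures):**
- The spare's foot reads 47.1 mm from the grip point; the three right vials read 45.8 to 47.3 mm. It sits about 60 mm from its neighbour, as it should, with the stopper end up.
- The nozzle vial's foot lined up with its stock neighbours to within about 0.5 mm.
- The brush, dish, counter and the other vials look undisturbed, and the gripper was clear of everything.

**What did not go as expected:**
- **Fingertip position:** the fingertips stood about 30 mm behind the TCP the arm reported. Two cameras and the contact forces agreed on this.
- **First grasp:** because of that offset, the fingers closed on top of the nozzle vial and pressed it at about 60 N before I opened them. That is above 40 N, but it was the fingers pressing the vial, not the arm or gripper body. I saw no displacement. I went about 30 mm deeper and both later grasps held.
- **Contact on lowering:** forces reached about 30 N in the stock and 45 N in the rack, and I eased off before releasing each vial.
- **Grip width:** the gripper read about 26 mm on the 28 mm barrels.
- **Camera calibration:** the top and wrist cameras disagreed by about 5 mm sideways at the rack and 2 mm at the stock. I used the wrist camera there.

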